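# Take the cutting ruler out of the half-opening drawer and hold it over the mat

## Robot

A 6-joint arm with a two-finger parallel gripper is mounted at the origin on a cart in front of the work surface, level with it; the furniture and walls round the work are solid. World frame = base frame: x ahead of the robot, y to its left, z up, the work surface at z = 0. Lengths are in m, angles in degrees, forces in N, time in s.
With the tool pointing down it reaches from about 0.375 to 0.9 m from the base axis. Payload 3.1 kg.
Tool frame: the origin (TCP) lies on the centre line of the jaws, within the pads' length; the fingertips stand 8 mm ahead of it and the grasp point (between the pads) lies 11 mm behind it; y points along the fingers, x is the direction in which the jaws open and shut, and the axes are right-handed (so a half turn about y gives the same grasp; the last joint's range is limited). The gripper opens to 87 mm and grips with 3 to 60 N. Pads are 19 mm wide; open, the fingers measure 117 mm over their backs; the gripper's body (75 mm by 190 mm) begins 51 mm behind the grasp point.
Start: joints at [-79.555, 30.224, 82.088, -0, 67.689, -10.227], TCP at [0.221, -0.585, 0.231] pointing down, gripper open.
Joint ranges: [-176.69, 176.69], [-43.24, 126.21], [12.49, 139.97], [-82, 262], [0, 151.66], [-163.58, 163.58]. Speed limits (degrees/s): [159.86, 159.86, 180, 180, 180, 180].

## Interface

Orientations are given as a 3x3 rotation matrix whose columns are the frame's x, y, z axes.
In Python, from rig import read_state, imaging, job, spotter gives the robot as it stands.
- The arm moves only by the tool apply_moves, never from a script. Its argument "steps" is a list of rows, each an object of numbers: "x", "y", "z": the shift along the world's x, y, z in mm; "spin": the turn about the world's z in rad. In form: [{"x": .., "y": .., "z": .., "spin": ..}, ...]. A call has 1 to 12 rows; each row shifts and turns the pose as measured when the row begins; what a row does not reach is not made up. A row lasts 1/10 s, in which the tool goes at most 50 mm and 8.59 degrees, less where a joint would pass 70% of its speed; a pose out of reach is approached as far as the arm can. A call is refused whole if a number of a shift passes 50 or a number of a turn 0.15, either way. A call with a gripper value outside its range is refused whole. "grip" is the finger opening in mm, from 0 to 87, set as the call begins (left out, the last holds). The fingers move at their own pace and stop on an object; the grip force is fixed at half the most. Time passes only in rows, so rows that do not move let the fingers close. It gives the time, the measured TCP pose, the force and the opening at its end, in the units of the state.
- read_state(): the state, without advancing time (a new reading comes with each control period).
- imaging.capture(name): name is "scene" or "top" or "wrist"; returns the picture (480x640x3 uint8, red, green, blue); there is no depth.
- imaging.camera_params(name): a dict with "fov_y" (degrees; the focal length in pixels is half the picture's height over the tangent of half this angle, whatever the lens; pixels are square), "cx", "cy" (the principal point, pixels), "R" (3x3) and "t" (3): a world point X has camera coordinates R X + t. Camera axes: x right, y down, z forward; pixel columns grow to the right and rows downward; lengths in m; the calibration is good to about 2 mm. The wrist camera is an equidistant fisheye: a pixel r from the principal point sees the ray r / f radians off the axis. A picture is of the moment at which its call begins: read the wrist's pose just before it. camera_params takes no time and is no camera call; for the wrist camera it gives the pose at the moment of the call.
- job.hand_in(): hands the job in, once; it reports no verdict.
Trained networks look in the newest picture that a camera, given by its name, has taken for a name from the list of things; names that differ only in an ending like _2 or _b are one class to them, and where a whole thing is asked for, a point or a joint stands for the part that bears it (a point fixed in the world has none). Each returns a list of dicts, best first, with "score" (0 to 1); they miss things now and then, are a little off and sometimes report something else, mostly with a low value. They report only what shows in the picture. A call takes as long as a camera call.
- spotter.cut_out(name, camera): "mask" (480x640 bool, what is visible of it) and "rect" ([left, top, width, height] in pixels, round what is visible of it).
The state is a dict: "time_s": time; "joint_positions": joint angles; "qvel": joint speeds; "tau": joint torques, N m; "position": TCP position; "tcp_rot": TCP orientation; "force": force on the tool from outside, world axes, zero at the start; "moment": the same for the moment, N m; "opening": opening from 0.0 (shut) to 1.0 (fully open).
Only numpy, scipy, OpenCV 4.12 (cv2) and the standard library are available. Lean on these libraries where they do the work, as an engineer would, in place of code of your own. Each camera call takes 0.05 s, during which the arm holds its last target.

## Task

Pull the upper drawer of the small drawer unit open to its stop, take out the 30 cm cutting ruler, and finish while still holding it, level in the air over the middle of the green cutting mat, a hand's breadth (about 10 cm) or more above it. The drawer opens only half way, so the ruler has to come out at a slant, front end first; do not force it against the unit, and leave the stapler and the glue stick on top of the unit where they are.

Things in the scene. Friction and masses are not known exactly. Their poses are not given: they have to be found in the camera images.
- drawer_unit: Grey two-drawer desktop unit with pale wooden drawer fronts, 345 deep (its x) x 235 wide (its y) x 136 high, fixed to the desk. Origin: centre of its underside; x points from front to back, so the drawers open towards its -x. The top panel is 10 thick; the front edge of the top is at x = -172.5, the drawer handle on the centre line y = 0.
- opening_edge (a point): Middle of the lower front edge of the unit's top panel (unit x = -172.5, y = 0, z = 126): what the ruler must pass under. It is 55 above the upper drawer's floor. Fully open, the drawer has 150 of its inner length uncovered in front of this edge, the rest stays under the top panel.
- drawer_floor (a point): On the upper drawer's floor (z = 71), at the foot of the inside of its front panel, middle of the width; moves with the drawer. Inside it is 325 long and 208 wide; front panel (14 thick) and walls (4 thick) rise 42 above the floor. A lengthwise divider 3 thick, 28 high, at unit y = -45 parts the ruler's lane (unit y -43.5 to +104) from a narrow lane with an eraser and a clip.
- upper_drawer (a joint): How far the upper drawer is pulled out, in m: 0 shut, 0.15 at its stop. It slides stiffly (1.5 N dry friction, 6 N s/m damping) and stays where it is left.
- drawer_handle (a point): Middle of the upper drawer's dark bar handle, which moves with the drawer: a round bar 10 thick, about 84 long, level, along the unit's y, its axis 40 in front of the drawer's front panel and 94 above the desk, free to grip from above (35 clear behind it). Both its ends bend back to the panel.
- ruler_mid (a point): Centre of the 30 cm cutting ruler, half-way up: a flat aluminium blade 300 long (x of this point) x 50 wide x 4 thick with an orange grip rib along the whole of its middle, 14 wide and 12 high, so 16 high overall; about 0.15 kg. Grip it across the rib. At the start it lies flat, rib up, in the upper drawer, lengthwise along the unit's x within about 3 degrees, in the wider lane; this point is then 8 above the drawer's floor.
- ruler_end_a (a point): Middle of the ruler's end that faces the drawer's front at the start (150 from ruler_mid, on its -x side), half-way up.
- cutting_mat: Green cutting mat with a pale grid and a white sheet on it, 220 (its x) x 300 (its y) x 3 thick, fixed flat on the desk. Origin: centre of its underside. A tall desk lamp stands behind its left end, at the back of the desk (base about x 0.91, y 0.36 m); the lamp's shade hangs from 0.45 m up over about x 0.69 to 1.0, y 0 to 0.27 m.
- stapler: Grey-brown stapler, 130 x 34 x 48 high, standing loose on top of the drawer unit, on its rear half. Origin: centre of its underside.
- glue_stick: Blue and white glue stick, 24 across, 92 high, standing loose on top of the drawer unit near its back. Origin: centre of its underside.

How it is judged:
By the outcome, as a careful person would: the job done as asked, in the order asked, and still so for the second after the job is handed in, while the arm keeps its last pose, push and grip.
It also fails if it takes over 64 s, if anything falls off the work surface, if the arm or the gripper's body presses on something with over 40 N, if the wrist force passes 120 N, or if a joint passes its speed limit or range.

## Working session

There is one attempt and no reset: what is moved stays moved. The work goes in short steps, Python scripts to look and compute and a tool call to move; the robot and the scene stay as the last step left them, time stands still between calls to the robot, and variables do not carry over. Pictures are saved under pics/ and viewed, and the job is handed in when it is done.

Besides the shell and the picture viewer there is one more tool, called after "Request:" by a JSON object that holds its "fn" and its "kwargs", one argument or row to a line. apply_moves: Moves the arm, as the interface text tells. Its arguments: {"type":"object","properties":{"steps":{"type":"array"},"grip":{"type":"number"}},"required":["steps"]}

```bash
ls; mkdir -p pics
python3 - <<'E'
from rig import read_state, imaging, job, spotter
import cv2
s=read_state();print(s)
for n in ["scene","top","wrist"]:
    p=imaging.camera_params(n);print(n,p)
    im=imaging.capture(n);cv2.imwrite(f"pics/{n}0.png",im[:,:,::-1])
E
```

```text
pics
{'time_s': 0.0, 'joint_positions': array([-7.95539740e+01,  3.02773347e+01,  8.21578510e+01, -9.03528567e-04,
        6.76916836e+01, -1.02267344e+01]), 'qvel': array([ 0.02448229, -0.0253799 , -0.00087239, -0.04683429, -0.02844503,
       -0.04792137]), 'tau': array([ 1.69291252e-04, -4.40045285e+01, -1.76594263e+01,  6.32893690e-02,
        5.82353398e-02, -1.58233565e-04]), 'position': array([ 0.22053623, -0.58400474,  0.22958101]), 'tcp_rot': array([[ 3.53035237e-01, -4.15817673e-04,  9.35609934e-01],
       [-9.35607483e-01,  2.17494043e-03,  3.53035278e-01],
       [-2.18169418e-03, -9.99997548e-01,  3.78788483e-04]]), 'force': array([-0.84993744, -0.55245389,  0.59635823]), 'moment': array([-0.04315978,  0.03547731,  0.00380929]), 'opening': 0.9970650143048095}
scene {'fov_y': 54.44361175325449, 'cx': 313.9238242605427, 'cy': 228.13444144112768, 'R': array([[-0.73276331, -0.68043491,  0.00814025],
       [-0.51633193,  0.54816871, -0.65796079],
       [ 0.44323725, -0.4863326 , -0.75300819]]), 't': array([0.2613678 , 0.42732454, 1.04113578])}
top {'fov_y': 56.34413484131101, 'cx': 320.3853506998127, 'cy': 240.8806349205872, 'R': array([[ 0.01268373, -0.9997186 ,  0.02004613],
       [-0.99841281, -0.01376223, -0.05461199],
       [ 0.0548725 , -0.01932163, -0.99830641]]), 't': array([-0.17640786,  0.51015307,  1.09636782])}
wrist {'fov_y': 65.70646984690485, 'cx': 313.82912407259835, 'cy': 237.1868771916214, 'R': array([[ 0.35430507, -0.93512771, -0.00201995],
       [-0.89706229, -0.34049114,  0.28168252],
       [-0.2640969 , -0.09798952, -0.95950554]]), 't': array([-0.62463517, -0.03515371,  0.39131841])}
```

View pics/scene0.png

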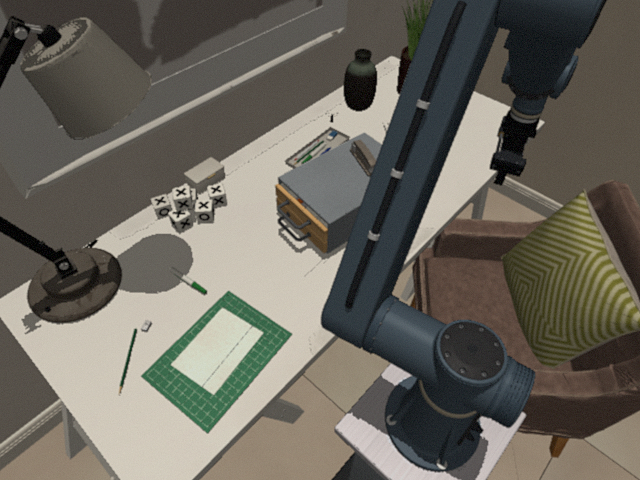

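View pics/top0.png

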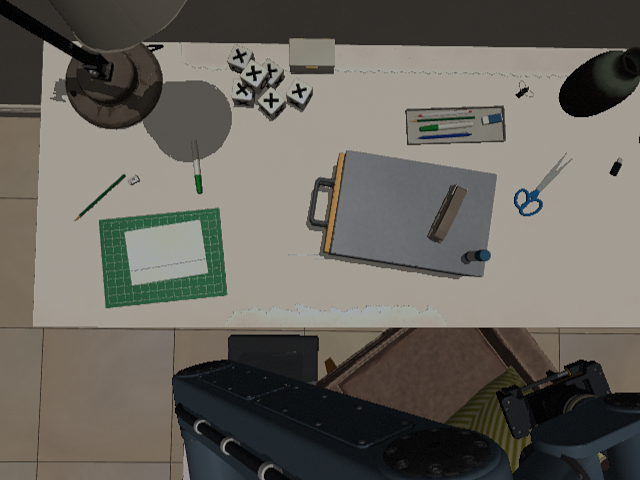

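View pics/wrist0.png

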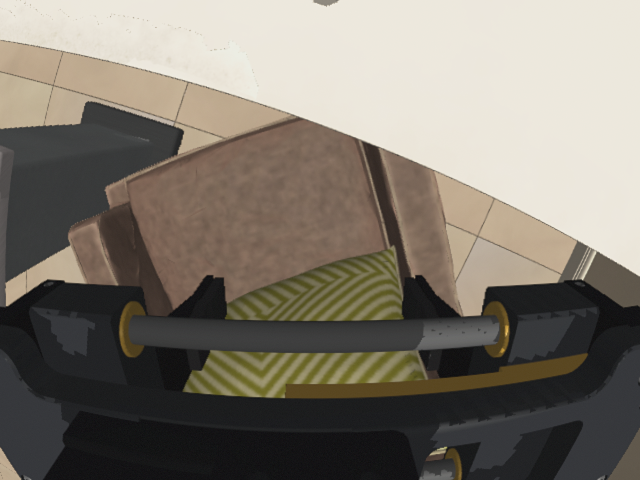

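```bash
cat > h.py <<'E'
import numpy as np, cv2
from rig import imaging
def ray(cam,u,v,P=None):
    p=P or imaging.camera_params(cam); f=240/np.tan(np.radians(p['fov_y']/2))
    d=np.array([u-p['cx'],v-p['cy'],f],float)
    if cam=='wrist':
        r=np.hypot(d[0],d[1]);a=r/f
        d=np.array([d[0]/r*np.sin(a),d[1]/r*np.sin(a),np.cos(a)]) if r>0 else np.array([0,0,1.])
    R=np.array(p['R']);t=np.array(p['t'])
    return -R.T@t, R.T@d
def atz(cam,u,v,z,P=None):
    o,d=ray(cam,u,v,P); return o+d*(z-o[2])/d[2]
def proj(cam,X,P=None):
    p=P or imaging.camera_params(cam); f=240/np.tan(np.radians(p['fov_y']/2))
    c=np.array(p['R'])@np.array(X)+np.array(p['t'])
    if cam=='wrist':
        r=np.hypot(c[0],c[1]);a=np.arctan2(r,c[2]);return np.array([p['cx']+f*a*c[0]/r,p['cy']+f*a*c[1]/r])
    return np.array([p['cx']+f*c[0]/c[2],p['cy']+f*c[1]/c[2]])
E
python3 - <<'E'
import cv2
im=cv2.imread('pics/top0.png');cv2.imwrite('pics/tc.png',cv2.resize(im[140:290,295:505],None,fx=3.8,fy=3.8,interpolation=cv2.INTER_CUBIC))
from rig import spotter
from h import *
for n in ['cutting_mat','drawer_unit','drawer_handle']:
    r=spotter.cut_out(n,'top')
    for q in r[:2]:
        m=q['mask'].astype('uint8');c,_=cv2.findContours(m,0,2);c=max(c,key=cv2.contourArea)
        print(n,q['score'],q['rect'],cv2.minAreaRect(c), cv2.boxPoints(cv2.minAreaRect(c)).tolist())
        mm=cv2.moments(c); print(atz('top',mm['m10']/mm['m00'],mm['m01']/mm['m00'],0.003 if n=='cutting_mat' else .094))
E
```

```text
cutting_mat 0.75 [464.0, 247.9, 27.1, 14.5] ((477.0000915527344, 254.50003051757812), (10.177406311035156, 24.279438018798828), 86.18592071533203) [[464.54876708984375, 250.23011779785156], [488.7744140625, 248.6150665283203], [489.451416015625, 258.76995849609375], [465.22576904296875, 260.385009765625]]
[ 0.48344111 -0.56629576  0.003     ]
cutting_mat 0.67 [100.1, 207.0, 125.0, 100.4] ((161.55972290039062, 257.4246826171875), (88.55569458007812, 122.62281799316406), 83.39515686035156) [[95.56234741210938, 220.4927978515625], [217.37132263183594, 206.3885955810547], [227.55709838867188, 294.3565673828125], [105.74812316894531, 308.46075439453125]]
[0.46669735 0.22383023 0.003     ]
drawer_unit 0.79 [311.3, 148.1, 187.5, 125.1] ((401.40997314453125, 211.57412719726562), (180.55682373046875, 106.73404693603516), 8.914926528930664) [[303.9519958496094, 250.3061981201172], [320.4923400878906, 144.86155700683594], [498.8679504394531, 172.84205627441406], [482.3276062011719, 278.28668212890625]]
[ 0.57766038 -0.36278098  0.094     ]
drawer_handle 0.64 [310.2, 152.2, 37.4, 101.4] ((324.7215881347656, 200.04676818847656), (26.008222579956055, 100.28341674804688), 8.901715278625488) [[304.1152038574219, 247.57228088378906], [319.6330261230469, 148.4967498779297], [345.3279724121094, 152.52125549316406], [329.8101501464844, 251.59678649902344]]
[ 0.60047087 -0.18156509  0.094     ]
```

View pics/tc.png

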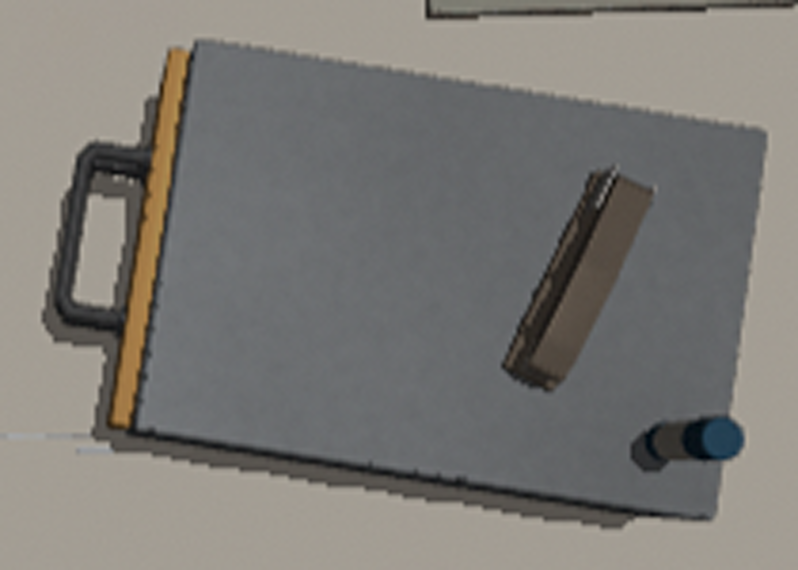

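Run:
```python
from h import *
z=[(196,42),(766,131),(714,518),(136,430)]
c=[atz('top',295+(u+.5)/3.8-.5,140+(v+.5)/3.8-.5,.136)[:2] for u,v in z]
c=np.array(c);print(c)
print([np.linalg.norm(c[i]-c[(i+1)%4]) for i in range(4)])
m=c.mean(0);print('center',m)
ux=(c[1]+c[2]-c[0]-c[3]);uy=(c[0]-c[3]+c[1]-c[2])
a=np.arctan2(ux[1],ux[0]);b=np.arctan2(uy[1],uy[0])-np.pi/2
# uy: rear view: unit y = z cross x
print(np.degrees([a,b]))
X=np.array([np.cos(a),np.sin(a)]);Y=np.array([-X[1],X[0]]);print(X,Y)
print('handle',m+X*(-172.5-40-0)/1000,'handle2 (front panel 14)',m+X*(-.2265))
for u,v in [(72,240),(90,160),(62,318)]:
  h=atz('top',295+u/3.8,140+v/3.8,.098)[:2];print(h,[ (h-m)@X,(h-m)@Y])
mm=[atz('top',*q,.003)[:2] for q in [(99,222),(218,208),(227,295),(106,307)]];print(np.mean(mm,0),mm)
```

```text
[[ 0.70895594 -0.22260081]
 [ 0.66165946 -0.56084412]
 [ 0.43285547 -0.5281929 ]
 [ 0.47977492 -0.18983398]]
[np.float64(0.3415340347987301), np.float64(0.2311219847061887), np.float64(0.3415965293792036), np.float64(0.23151156556931077)]
center [ 0.57081145 -0.37536795]
[-97.92738299 -98.12907505]
[-0.13791792 -0.99044366] [ 0.99044366 -0.13791792]
handle [ 0.60011901 -0.16489867] handle2 (front panel 14) [ 0.60204986 -0.15103246]
[ 0.59488965 -0.15208403] [np.float64(-0.22447096261952162), np.float64(-0.006946749424231502)]
[ 0.64407188 -0.16238314] [np.float64(-0.22105337991317445), np.float64(0.04318590570647368)]
[ 0.54726745 -0.14666874] [np.float64(-0.22326654337182233), np.float64(-0.054860724972331236)]
[0.46568625 0.22187312] [array([0.55263892, 0.38225926]), array([0.59220253, 0.08803396]), array([0.37536234, 0.06033025]), array([0.34254122, 0.35686903])]
```

Request:
{"fn": "apply_moves", "kwargs": {
  "steps": [
    {"z": 45,"spin": -0.1},
    {"z": 45,"spin": -0.1},
    {"z": 10,"y": 20,"spin": -0.1},
    {"x": 25,"y": 30,"spin": -0.1},
    {"x": 30,"y": 35,"spin": -0.1},
    {"x": 30,"y": 35},
    {"x": 30,"y": 35},
    {"x": 30,"y": 35},
    {"x": 30,"y": 35},
    {"x": 30,"y": 35},
    {"x": 30,"y": 35},
    {"x": 30,"y": 35}
  ],
  "grip": 36
}}

```text
invalid input at $.steps[0]: expected keys x, y, z, spin
```

Request:
{"fn": "apply_moves", "kwargs": {
  "steps": [
    {"x": 0,"y": 0,"z": 45,"spin": -0.1},
    {"x": 0,"y": 0,"z": 45,"spin": -0.1},
    {"x": 0,"y": 20,"z": 10,"spin": -0.1},
    {"x": 25,"y": 30,"z": 0,"spin": -0.1},
    {"x": 30,"y": 35,"z": 0,"spin": -0.1},
    {"x": 30,"y": 35,"z": 0,"spin": 0},
    {"x": 30,"y": 35,"z": 0,"spin": 0},
    {"x": 30,"y": 35,"z": 0,"spin": 0},
    {"x": 30,"y": 35,"z": 0,"spin": 0},
    {"x": 30,"y": 35,"z": 0,"spin": 0},
    {"x": 30,"y": 35,"z": 0,"spin": 0},
    {"x": 30,"y": 35,"z": 0,"spin": 0}
  ],
  "grip": 36
}}

```text
time_s: 1.5
position: [0.4885, -0.2465, 0.3335]
tcp_rot: [[-0.173, 0.007, 0.985], [-0.985, -0.003, -0.173], [0.002, -1.0, 0.007]]
force: [0.5, -0.5, 1.1]
opening: 0.416
```

Request:
{"fn": "apply_moves", "kwargs": {
  "steps": [
    {"x": 30,"y": 28,"z": 0,"spin": 0.03},
    {"x": 30,"y": 28,"z": 0,"spin": 0},
    {"x": 30,"y": 28,"z": -20,"spin": 0},
    {"x": 20,"y": 10,"z": -30,"spin": 0},
    {"x": 0,"y": 0,"z": -30,"spin": 0},
    {"x": 0,"y": 0,"z": -20,"spin": 0},
    {"x": 0,"y": 0,"z": 0,"spin": 0}
  ]
}}

```text
time_s: 2.2
position: [0.6071, -0.14, 0.2319]
tcp_rot: [[-0.131, 0.014, 0.991], [-0.991, -0.004, -0.131], [0.002, -1.0, 0.014]]
force: [-1.2, -0.3, -0.6]
opening: 0.417
```

```bash
cat > snap.py <<'E'
import sys,cv2
from rig import imaging,read_state
for a in sys.argv[1:]:
    cam,name=a.split(':')
    im=imaging.capture(cam);cv2.imwrite(f'pics/{name}.png',im[:,:,::-1])
s=read_state();print(s['time_s'],s['position'].round(4),s['force'].round(2),s['opening'])
E
python3 snap.py wrist:w1 scene:s1
```

```text
2.3 [ 0.6087 -0.1412  0.235 ] [ 1.19 -0.16  0.97] 0.4115394444665619
```

View pics/w1.png

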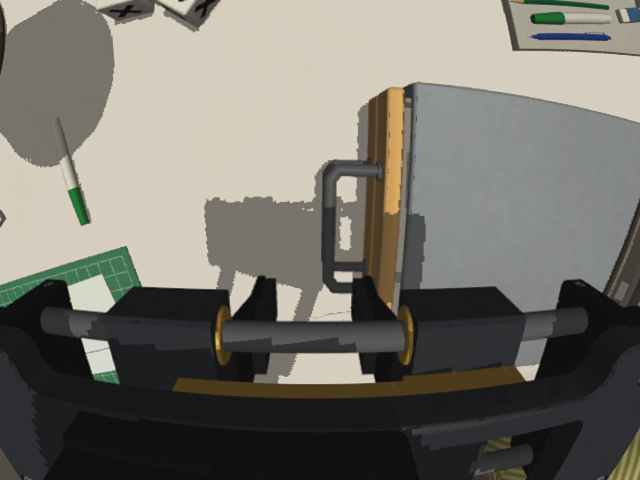

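View pics/s1.png

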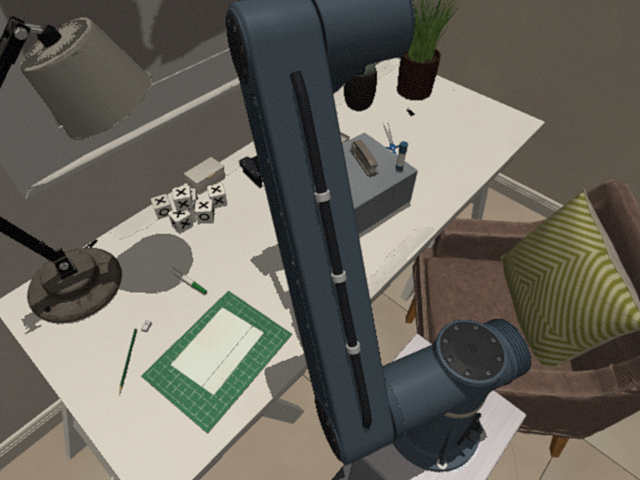

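Run:
```python
from h import *
m=np.array([.5708,-.3754]);a=np.radians(-98.0);X=np.array([np.cos(a),np.sin(a)]);Y=np.array([-X[1],X[0]])
for u,v in [(332,175),(329,230),(328,280)]:
  h=atz('wrist',u,v,.094)[:2];print(h,(h-m)@X,(h-m)@Y)
for p in [(-.2265,0),(-.2265,.042),(-.2265,-.042)]:
  w=m+X*p[0]+Y*p[1];print(w,proj('wrist',[*w,.094]))
# front top edge points of the grey
for u,v in [(418,85),(408,300)]:
  h=atz('wrist',u,v,.136)[:2];print(h,(h-m)@X,(h-m)@Y)
```

```text
[ 0.65135249 -0.16274305] -0.221798130846091 0.050172430098360275
[ 0.60659347 -0.1548077 ] -0.22342700339993551 0.004744615087268939
[ 0.56273718 -0.14870418] -0.22336750000918235 -0.039534316406786646
[ 0.60232271 -0.15110428] [325.18071706 235.53046225]
[ 0.64391397 -0.15694955] [325.98415776 185.01951594]
[ 0.56073145 -0.14525901] [324.3056544  282.63481008]
[ 0.71229055 -0.22867344] -0.16499030117874766 0.11969318385640014
[ 0.55419481 -0.20839338] -0.1630703229378808 -0.0396864221183998
```

Request:
{"fn": "apply_moves", "kwargs": {
  "steps": [
    {"x": -4,"y": -12,"z": -30,"spin": 0},
    {"x": 0,"y": 0,"z": -35,"spin": 0},
    {"x": 0,"y": 0,"z": -35,"spin": 0},
    {"x": 0,"y": 0,"z": 0,"spin": 0}
  ]
}}

```text
time_s: 2.7
position: [0.6103, -0.1578, 0.1425]
tcp_rot: [[-0.134, 0.038, 0.99], [-0.991, -0.015, -0.133], [0.01, -0.999, 0.039]]
force: [-1.5, 0.6, 0.4]
opening: 0.415
```

```bash
python3 snap.py wrist:w2
```

```text
2.75 [ 0.6125 -0.1587  0.1453] [ 0.94 -0.03  1.09] 0.41485031950946016
```

View pics/w2.png

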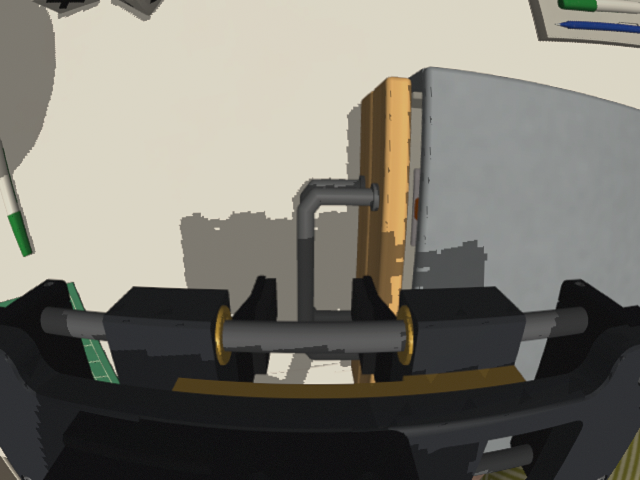

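Request:
{"fn": "apply_moves", "kwargs": {
  "steps": [
    {"x": -7,"y": 4,"z": -10,"spin": 0},
    {"x": -2,"y": 1,"z": -15,"spin": 0},
    {"x": 0,"y": 0,"z": -15,"spin": 0},
    {"x": 0,"y": 0,"z": -10,"spin": 0},
    {"x": 0,"y": 0,"z": 0,"spin": 0},
    {"x": 0,"y": 0,"z": 0,"spin": 0}
  ]
}}

```text
time_s: 3.35
position: [0.6135, -0.159, 0.1084]
tcp_rot: [[-0.135, 0.069, 0.988], [-0.991, -0.029, -0.134], [0.02, -0.997, 0.072]]
force: [0.6, -0.0, -0.0]
opening: 0.413
```

```bash
python3 snap.py wrist:w3
```

```text
3.4 [ 0.6135 -0.159   0.1084] [ 0.25 -0.45  0.46] 0.41283539731801544
```

View pics/w3.png

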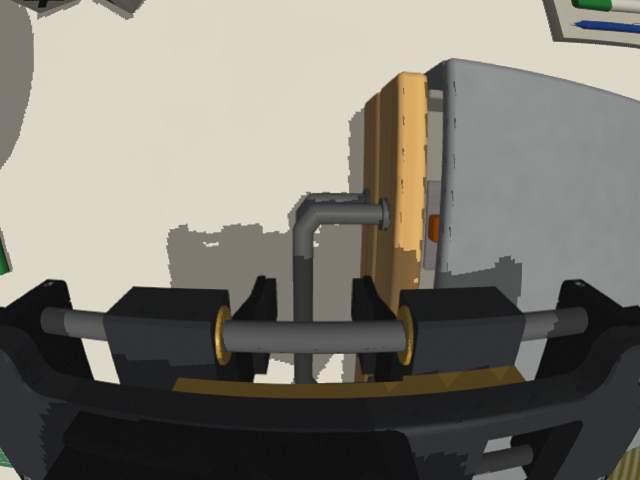

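Request:
{"fn": "apply_moves", "kwargs": {
  "steps": [
    {"x": -8,"y": 4,"z": 0,"spin": 0},
    {"x": 0,"y": 0,"z": 0,"spin": 0}
  ]
}}

```text
time_s: 3.6
position: [0.6054, -0.1548, 0.1093]
tcp_rot: [[-0.135, 0.07, 0.988], [-0.991, -0.03, -0.134], [0.02, -0.997, 0.073]]
force: [-0.4, -0.9, 0.5]
opening: 0.415
```

Request:
{"fn": "apply_moves", "kwargs": {
  "steps": [
    {"x": 0,"y": 0,"z": 10,"spin": 0},
    {"x": 0,"y": 0,"z": 0,"spin": 0}
  ]
}}

```text
time_s: 3.8
position: [0.6054, -0.1548, 0.1205]
tcp_rot: [[-0.135, 0.07, 0.988], [-0.991, -0.03, -0.134], [0.02, -0.997, 0.074]]
force: [1.4, 0.1, 0.8]
opening: 0.41
```

Request:
{"fn": "apply_moves", "kwargs": {
  "steps": [
    {"x": 0,"y": 0,"z": 20,"spin": 0},
    {"x": 0,"y": 0,"z": 20,"spin": 0},
    {"x": 0,"y": 0,"z": 0,"spin": 0}
  ]
}}

```text
time_s: 4.1
position: [0.6055, -0.1548, 0.1623]
tcp_rot: [[-0.135, 0.071, 0.988], [-0.991, -0.03, -0.133], [0.021, -0.997, 0.074]]
force: [0.2, -0.3, 0.0]
opening: 0.407
```

Request:
{"fn": "apply_moves", "kwargs": {
  "steps": [
    {"x": 0,"y": 0,"z": -15,"spin": 0},
    {"x": 0,"y": 0,"z": 0,"spin": 0}
  ]
}}

```text
time_s: 4.3
position: [0.6058, -0.1549, 0.1475]
tcp_rot: [[-0.135, 0.073, 0.988], [-0.991, -0.031, -0.133], [0.021, -0.997, 0.076]]
force: [-0.8, 0.3, 0.4]
opening: 0.41
```

```bash
python3 -c "
from rig import read_state
s=read_state();print(s['joint_positions'].round(2),s['position'],s['tcp_rot'].round(3),s['tau'].round(2))"
```

```text
[-24.62  34.44  89.88   0.14  51.15  73.03] [ 0.60578281 -0.15493363  0.14750068] [[-0.135  0.073  0.988]
 [-0.991 -0.031 -0.133]
 [ 0.021 -0.997  0.076]] [-1.000e-01 -4.507e+01 -1.563e+01  6.000e-02 -5.800e-01  1.000e-02]
```

Request:
{"fn": "apply_moves", "kwargs": {
  "steps": [
    {"x": 0,"y": 0,"z": -15,"spin": 0},
    {"x": 0,"y": 0,"z": -15,"spin": 0}
  ]
}}

```text
time_s: 4.5
position: [0.6072, -0.1555, 0.1184]
tcp_rot: [[-0.135, 0.077, 0.988], [-0.991, -0.033, -0.133], [0.022, -0.997, 0.08]]
force: [-0.5, 0.1, 1.4]
opening: 0.415
```

```bash
python3 -c "
from rig import read_state
s=read_state();print(s['joint_positions'].round(2),s['position'],s['tcp_rot'].round(3),s['tau'].round(2))"
```

```text
[-24.62  36.81  90.97   0.15  47.44  73.02] [ 0.60721059 -0.1555228   0.11841574] [[-0.135  0.077  0.988]
 [-0.991 -0.033 -0.133]
 [ 0.022 -0.997  0.08 ]] [-1.000e-02 -4.645e+01 -1.416e+01  5.000e-02 -1.800e-01  1.000e-02]
```

Request:
{"fn": "apply_moves", "kwargs": {
  "steps": [
    {"x": -3,"y": 2,"z": 0,"spin": 0},
    {"x": 0,"y": 0,"z": -8,"spin": 0},
    {"x": 0,"y": 0,"z": 0,"spin": 0}
  ]
}}

```text
time_s: 4.8
position: [0.6024, -0.1527, 0.1079]
tcp_rot: [[-0.135, 0.072, 0.988], [-0.991, -0.031, -0.133], [0.021, -0.997, 0.075]]
force: [-0.5, 0.1, -0.3]
opening: 0.412
```

Request:
{"fn": "apply_moves", "kwargs": {
  "steps": [
    {"x": 0,"y": 0,"z": -8,"spin": 0},
    {"x": 0,"y": 0,"z": 0,"spin": 0}
  ]
}}

```text
time_s: 5.0
position: [0.6029, -0.1529, 0.1]
tcp_rot: [[-0.135, 0.073, 0.988], [-0.991, -0.031, -0.133], [0.021, -0.997, 0.077]]
force: [0.7, -0.3, -0.6]
opening: 0.409
```

```bash
python3 snap.py wrist:w4 top:t4; python3 -c "
import cv2
im=cv2.imread('pics/t4.png');cv2.imwrite('pics/t4c.png',cv2.resize(im[140:290,255:465],None,fx=3.8,fy=3.8))"
```

```text
5.1 [ 0.6038 -0.1533  0.101 ] [0.3  0.61 0.12] 0.4153069825282356
```

View pics/w4.png

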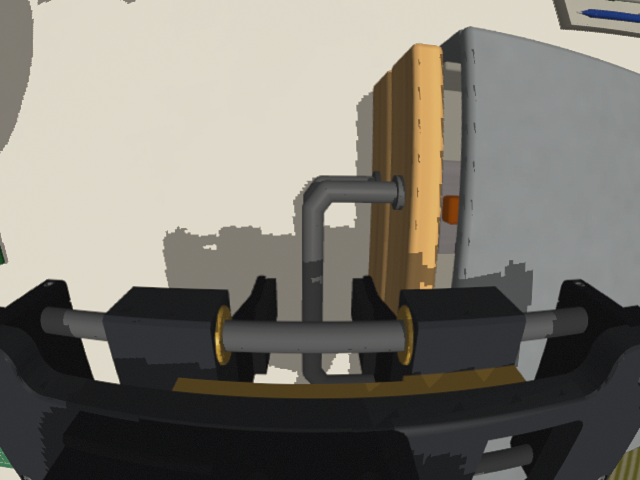

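View pics/t4c.png

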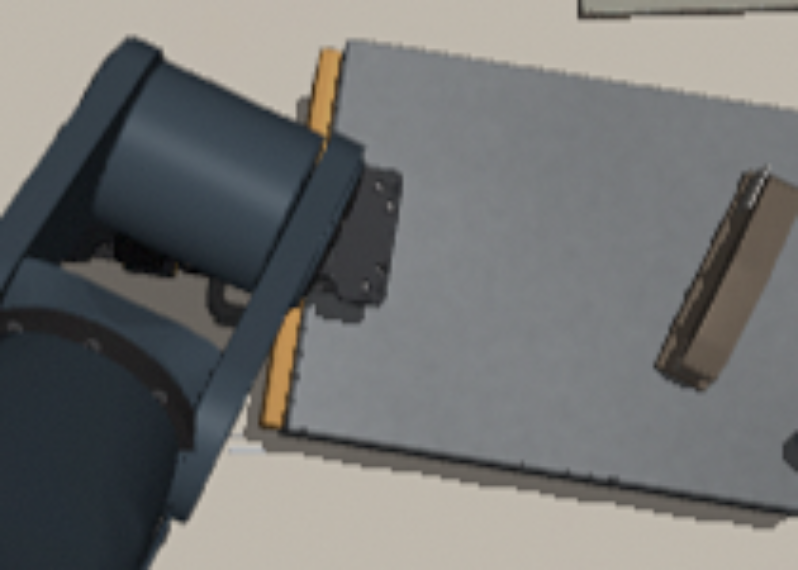

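Request:
{"fn": "apply_moves", "kwargs": {
  "steps": [
    {"x": -1,"y": 0,"z": -8,"spin": 0},
    {"x": 0,"y": 0,"z": 0,"spin": 0}
  ]
}}

```text
time_s: 5.3
position: [0.6033, -0.1535, 0.0932]
tcp_rot: [[-0.135, 0.077, 0.988], [-0.991, -0.033, -0.133], [0.022, -0.996, 0.081]]
force: [-1.3, -0.3, -0.1]
opening: 0.412
```

Request:
{"fn": "apply_moves", "kwargs": {
  "steps": [
    {"x": 0,"y": 0,"z": 0,"spin": 0},
    {"x": 0,"y": 0,"z": 0,"spin": 0},
    {"x": 0,"y": 0,"z": 0,"spin": 0},
    {"x": 0,"y": 0,"z": 0,"spin": 0}
  ],
  "grip": 0
}}

```text
time_s: 5.7
position: [0.6035, -0.1534, 0.0933]
tcp_rot: [[-0.136, 0.077, 0.988], [-0.99, -0.033, -0.134], [0.022, -0.996, 0.081]]
force: [2.2, 9.7, 0.3]
opening: 0.138
```

Request:
{"fn": "apply_moves", "kwargs": {
  "steps": [
    {"x": 1,"y": 6,"z": 0,"spin": 0},
    {"x": 2,"y": 12,"z": 0,"spin": 0},
    {"x": 2,"y": 12,"z": 0,"spin": 0},
    {"x": 2,"y": 12,"z": 0,"spin": 0},
    {"x": 2,"y": 12,"z": 0,"spin": 0},
    {"x": 2,"y": 12,"z": 0,"spin": 0},
    {"x": 0,"y": 0,"z": 0,"spin": 0}
  ]
}}

```text
time_s: 6.4
position: [0.6139, -0.0815, 0.0932]
tcp_rot: [[-0.135, 0.075, 0.988], [-0.991, -0.034, -0.132], [0.023, -0.997, 0.079]]
force: [-0.3, 1.1, -0.4]
opening: 0.1
```

Request:
{"fn": "apply_moves", "kwargs": {
  "steps": [
    {"x": 2,"y": 12,"z": 0,"spin": 0},
    {"x": 2,"y": 12,"z": 0,"spin": 0},
    {"x": 2,"y": 12,"z": 0,"spin": 0},
    {"x": 2,"y": 12,"z": 0,"spin": 0},
    {"x": 2,"y": 12,"z": 0,"spin": 0},
    {"x": 1,"y": 8,"z": 0,"spin": 0},
    {"x": 0,"y": 0,"z": 0,"spin": 0}
  ]
}}

```text
time_s: 7.1
position: [0.6247, -0.007, 0.0932]
tcp_rot: [[-0.133, 0.072, 0.988], [-0.991, -0.034, -0.131], [0.024, -0.997, 0.076]]
force: [-1.0, -0.4, 0.6]
opening: 0.103
```

Request:
{"fn": "apply_moves", "kwargs": {
  "steps": [
    {"x": 1,"y": 5,"z": 0,"spin": 0},
    {"x": 1,"y": 5,"z": 0,"spin": 0},
    {"x": 0,"y": 4,"z": 0,"spin": 0}
  ]
}}

```text
time_s: 7.4
position: [0.6252, -0.0036, 0.0932]
tcp_rot: [[-0.126, 0.067, 0.99], [-0.991, -0.053, -0.122], [0.044, -0.996, 0.073]]
force: [-2.5, -11.5, -0.7]
opening: 0.105
```

Request:
{"fn": "apply_moves", "kwargs": {
  "steps": [
    {"x": 0,"y": 0,"z": 0,"spin": 0},
    {"x": 0,"y": 0,"z": 0,"spin": 0},
    {"x": 0,"y": 0,"z": 0,"spin": 0}
  ],
  "grip": 36
}}

```text
time_s: 7.7
position: [0.6269, -0.0046, 0.0934]
tcp_rot: [[-0.129, 0.07, 0.989], [-0.991, -0.052, -0.125], [0.043, -0.996, 0.076]]
force: [-0.5, 0.1, -0.2]
opening: 0.293
```

Request:
{"fn": "apply_moves", "kwargs": {
  "steps": [
    {"x": 0,"y": 0,"z": 20,"spin": 0},
    {"x": 0,"y": 0,"z": 30,"spin": 0},
    {"x": 0,"y": 0,"z": 40,"spin": 0},
    {"x": 0,"y": 0,"z": 40,"spin": 0},
    {"x": 0,"y": 0,"z": 0,"spin": 0}
  ]
}}

```text
time_s: 8.2
position: [0.627, -0.0015, 0.2263]
tcp_rot: [[-0.127, 0.07, 0.989], [-0.991, -0.048, -0.124], [0.039, -0.996, 0.076]]
force: [1.3, 0.1, 1.1]
opening: 0.415
```

```bash
python3 snap.py wrist:w5 top:t5; python3 -c "
import cv2
im=cv2.imread('pics/t5.png');cv2.imwrite('pics/t5c.png',cv2.resize(im[140:290,255:465],None,fx=3.8,fy=3.8))"
```

```text
8.3 [ 0.6235 -0.0011  0.2211] [ 1.21 -0.9  -0.01] 0.4150899184442852
```

View pics/w5.png

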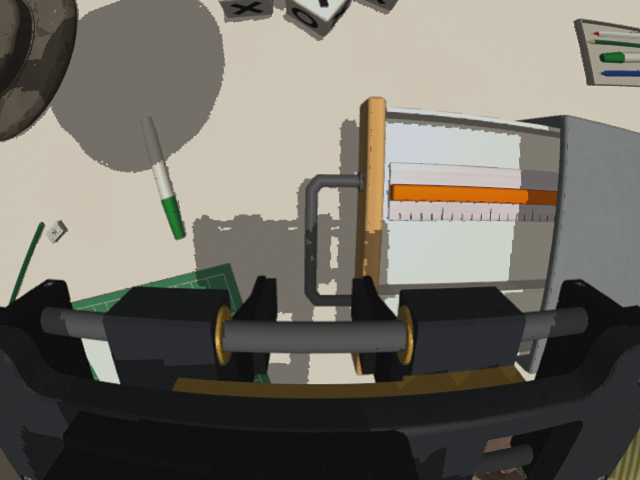

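View pics/t5c.png

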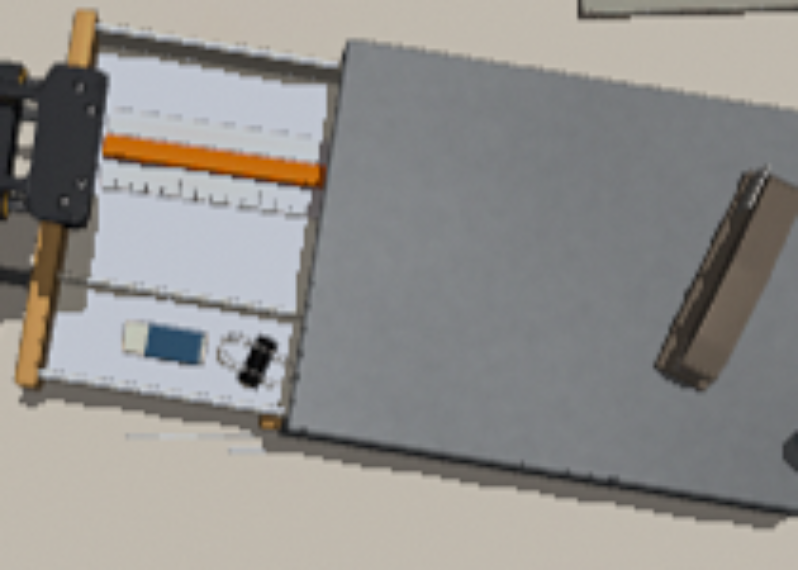

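Run:
```python
from h import *
m=np.array([.5708,-.3754]);a=np.radians(-98.0);X=np.array([np.cos(a),np.sin(a)]);Y=np.array([-X[1],X[0]])
def s(h):return h.round(4),((h-m)@X).round(4),((h-m)@Y).round(4)
im=cv2.imread('pics/t5.png').astype(int)
mk=((im[:,:,2]-im[:,:,0]>110)&(im[:,:,2]>120)).astype('uint8');mk[:,340:]*=1
mk[:170]=0;mk[200:]=0;mk[:,:282]=0
ys,xs=np.nonzero(mk);print(xs.min(),xs.max(),ys.min(),ys.max())
vx,vy,x0,y0=cv2.fitLine(np.c_[xs,ys].astype(np.float32),2,0,.01,.01).ravel()
for u in (284,300,320,338):
  print('top',s(atz('top',u,y0+(u-x0)*vy/vx,.087)[:2]))
for u,v in [(390,192),(470,194),(555,197)]: print('wr',s(atz('wrist',u,v,.087)[:2]))
# drawer front panel inner edge, at height .113
for u,v in [(386,110),(386,160)]: print('panel in',s(atz('wrist',u,v,.113)[:2]))
for u,v in [(98,40),(62,250)]: print('panel in top',s(atz('top',255+u/3.8,140+v/3.8,.113)[:2]))
```

```text
282 338 176 188
top (array([ 0.6545, -0.0814]), np.float64(-0.3028), np.float64(0.042))
top (array([ 0.6496, -0.1188]), np.float64(-0.2651), np.float64(0.0423))
top (array([ 0.6435, -0.1656]), np.float64(-0.2178), np.float64(0.0428))
top (array([ 0.638 , -0.2078]), np.float64(-0.1753), np.float64(0.0432))
wr (array([ 0.6532, -0.073 ]), np.float64(-0.3109), np.float64(0.0395))
wr (array([ 0.6439, -0.1445]), np.float64(-0.2388), np.float64(0.0403))
wr (array([ 0.6323, -0.2398]), np.float64(-0.1429), np.float64(0.042))
panel in (array([ 0.7169, -0.0707]), np.float64(-0.322), np.float64(0.1023))
panel in (array([ 0.6803, -0.0663]), np.float64(-0.3213), np.float64(0.0655))
panel in top (array([ 0.7126, -0.0746]), np.float64(-0.3176), np.float64(0.0986))
panel in top (array([ 0.5853, -0.0554]), np.float64(-0.3189), np.float64(-0.0302))
```

Request:
{"fn": "apply_moves", "kwargs": {
  "steps": [
    {"x": 0,"y": 0,"z": 0,"spin": 0.12},
    {"x": 0,"y": 0,"z": 0,"spin": 0.14},
    {"x": 0,"y": 0,"z": 0,"spin": 0.14},
    {"x": 0,"y": 0,"z": 0,"spin": 0.14},
    {"x": 0,"y": 0,"z": 0,"spin": 0.14},
    {"x": 0,"y": 0,"z": 0,"spin": 0.14},
    {"x": 0,"y": 0,"z": 0,"spin": 0.14},
    {"x": 0,"y": 0,"z": 0,"spin": 0.14},
    {"x": 0,"y": 0,"z": 0,"spin": 0.14},
    {"x": 0,"y": 0,"z": 0,"spin": 0.14},
    {"x": 0,"y": 0,"z": 0,"spin": 0.14},
    {"x": 0,"y": 0,"z": 0,"spin": 0}
  ]
}}

```text
time_s: 9.5
position: [0.6083, 0.0055, 0.1947]
tcp_rot: [[0.994, 0.005, 0.113], [-0.113, 0.046, 0.992], [0.0, -0.999, 0.047]]
force: [-0.1, 0.0, -0.2]
opening: 0.412
```

Request:
{"fn": "apply_moves", "kwargs": {
  "steps": [
    {"x": 7,"y": -25,"z": 0,"spin": 0},
    {"x": 7,"y": -25,"z": 0,"spin": 0},
    {"x": 7,"y": -25,"z": 0,"spin": 0},
    {"x": 0,"y": 0,"z": 0,"spin": 0},
    {"x": 0,"y": 0,"z": 0,"spin": 0}
  ]
}}

```text
time_s: 10.0
position: [0.6252, -0.0685, 0.1868]
tcp_rot: [[0.992, -0.008, 0.127], [-0.126, 0.052, 0.991], [-0.015, -0.999, 0.05]]
force: [-0.8, 1.1, 0.4]
opening: 0.415
```

Request:
{"fn": "apply_moves", "kwargs": {
  "steps": [
    {"x": 13,"y": -15,"z": 0,"spin": 0},
    {"x": 13,"y": -15,"z": 0,"spin": 0},
    {"x": 0,"y": 0,"z": 0,"spin": 0},
    {"x": 0,"y": 0,"z": -15,"spin": 0},
    {"x": 0,"y": 0,"z": 0,"spin": 0}
  ]
}}

```text
time_s: 10.5
position: [0.6471, -0.092, 0.1682]
tcp_rot: [[0.991, -0.018, 0.13], [-0.129, 0.058, 0.99], [-0.025, -0.998, 0.055]]
force: [-0.8, 0.1, 0.1]
opening: 0.413
```

```bash
python3 snap.py wrist:w6
```

```text
10.55 [ 0.6479 -0.092   0.1695] [-1.04 -0.33  0.23] 0.4141753156878208
```

View pics/w6.png

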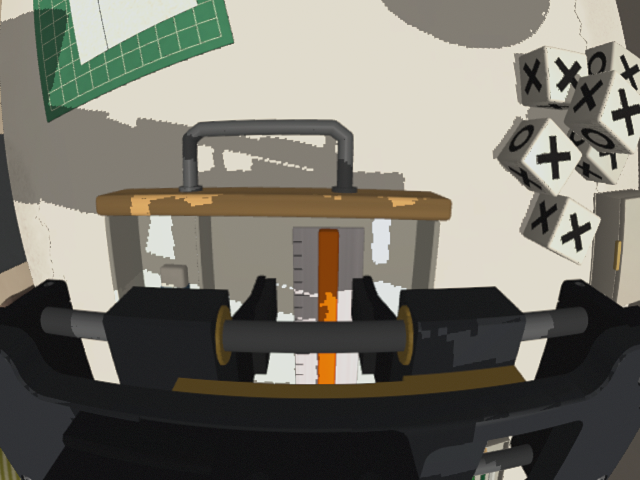

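Run:
```python
from h import *
for u,v in [(328.5,231),(328,260),(327.5,300),(327.5,370)]: print(atz('wrist',u,v,.087))
```

```text
[ 0.65793604 -0.07731091  0.087     ]
[ 0.65524143 -0.09719961  0.087     ]
[ 0.65150137 -0.12630169  0.087     ]
[ 0.64486505 -0.18480692  0.087     ]
```

Request:
{"fn": "apply_moves", "kwargs": {
  "steps": [
    {"x": 6,"y": -7,"z": -10,"spin": 0},
    {"x": 0,"y": 0,"z": -15,"spin": 0},
    {"x": 0,"y": 0,"z": -15,"spin": 0},
    {"x": 0,"y": 0,"z": 0,"spin": 0},
    {"x": 0,"y": 0,"z": 0,"spin": 0}
  ]
}}

```text
time_s: 11.05
position: [0.6539, -0.0972, 0.1275]
tcp_rot: [[0.992, -0.015, 0.129], [-0.128, 0.058, 0.99], [-0.023, -0.998, 0.055]]
force: [0.5, 0.1, 0.2]
opening: 0.411
```

```bash
python3 snap.py wrist:w7;python3 - <<'E'
from h import *
from rig import read_state
s=read_state();print(s['tcp_rot'].round(3))
y=s['tcp_rot'][:,1];p=s['position']
for d in (-.011,0,.008): print(proj('wrist',p+y*d))
E
```

```text
11.1 [ 0.6536 -0.0971  0.1274] [-0.09 -0.83 -0.22] 0.4127055555589987
[[ 0.992 -0.016  0.129]
 [-0.127  0.058  0.99 ]
 [-0.023 -0.998  0.055]]
[313.43344912 313.63881913]
[313.44555459 302.44896824]
[313.45363001 295.07990534]
```

View pics/w7.png

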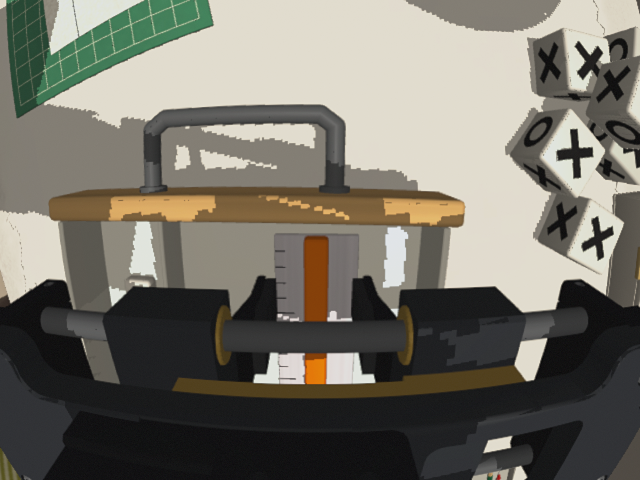

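Request:
{"fn": "apply_moves", "kwargs": {
  "steps": [
    {"x": 0,"y": -4,"z": -12,"spin": 0},
    {"x": 0,"y": 0,"z": -12,"spin": 0},
    {"x": 0,"y": 0,"z": -10,"spin": 0},
    {"x": 0,"y": 0,"z": 0,"spin": 0}
  ]
}}

```text
time_s: 11.5
position: [0.6541, -0.1019, 0.0917]
tcp_rot: [[0.992, -0.014, 0.129], [-0.128, 0.057, 0.99], [-0.021, -0.998, 0.055]]
force: [-0.3, 0.5, 0.0]
opening: 0.414
```

Request:
{"fn": "apply_moves", "kwargs": {
  "steps": [
    {"x": 0,"y": 0,"z": -4,"spin": 0},
    {"x": 0,"y": 0,"z": 0,"spin": 0}
  ]
}}

```text
time_s: 11.7
position: [0.654, -0.1018, 0.0868]
tcp_rot: [[0.992, -0.015, 0.129], [-0.128, 0.057, 0.99], [-0.022, -0.998, 0.055]]
force: [-0.9, 0.1, 0.2]
opening: 0.415
```

```bash
python3 snap.py wrist:w8
```

```text
11.75 [ 0.6543 -0.1019  0.0872] [-0.25 -0.29 -0.03] 0.4128725216700415
```

View pics/w8.png

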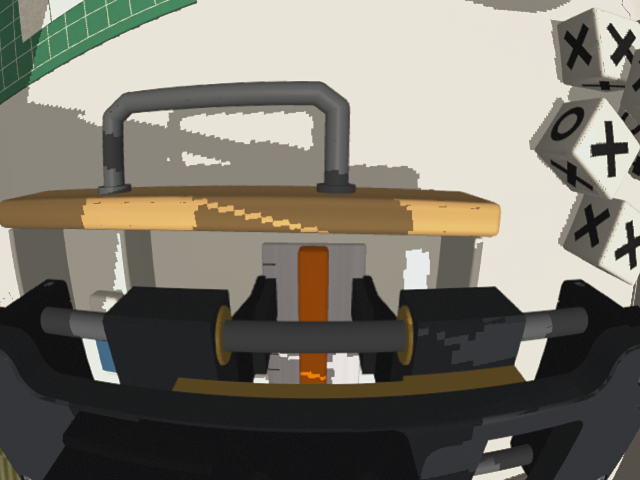

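Centred on the rib. Close.

Request:
{"fn": "apply_moves", "kwargs": {
  "steps": [
    {"x": 0,"y": 0,"z": 0,"spin": 0},
    {"x": 0,"y": 0,"z": 0,"spin": 0},
    {"x": 0,"y": 0,"z": 0,"spin": 0},
    {"x": 0,"y": 0,"z": 0,"spin": 0}
  ],
  "grip": 0
}}

```text
time_s: 12.15
position: [0.6551, -0.102, 0.0885]
tcp_rot: [[0.992, -0.012, 0.129], [-0.128, 0.056, 0.99], [-0.019, -0.998, 0.054]]
force: [-0.3, -0.5, -1.2]
opening: 0.155
```

Request:
{"fn": "apply_moves", "kwargs": {
  "steps": [
    {"x": 0,"y": 0,"z": 10,"spin": 0},
    {"x": 0,"y": 0,"z": 10,"spin": 0},
    {"x": 0,"y": 0,"z": 0,"spin": 0}
  ]
}}

```text
time_s: 12.45
position: [0.6548, -0.1016, 0.1098]
tcp_rot: [[0.992, -0.012, 0.129], [-0.128, 0.057, 0.99], [-0.02, -0.998, 0.055]]
force: [0.8, 0.2, -1.2]
opening: 0.155
```

```bash
python3 snap.py wrist:w9
```

```text
12.5 [ 0.6544 -0.1015  0.1092] [ 0.73 -0.28 -2.16] 0.15643019028779315
```

View pics/w9.png

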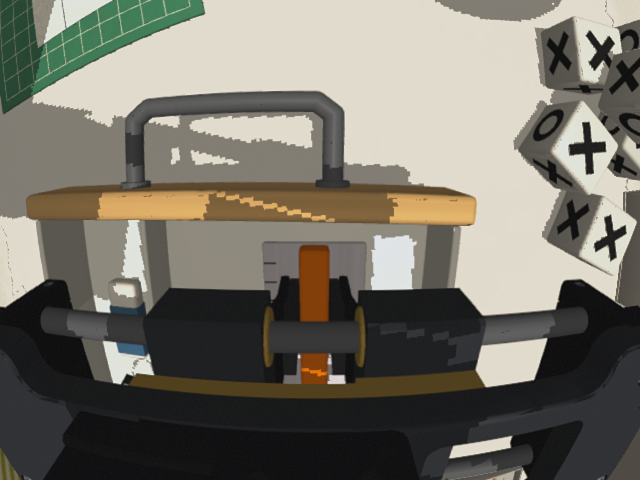

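Request:
{"fn": "apply_moves", "kwargs": {
  "steps": [
    {"x": 0,"y": 0,"z": 10,"spin": 0},
    {"x": 0,"y": 0,"z": 0,"spin": 0}
  ]
}}

```text
time_s: 12.7
position: [0.6543, -0.1013, 0.1199]
tcp_rot: [[0.992, -0.013, 0.129], [-0.128, 0.058, 0.99], [-0.021, -0.998, 0.056]]
force: [-0.3, -0.6, -0.9]
opening: 0.152
```

```bash
python3 - <<'E'
from rig import read_state
s=read_state();print(s['force'].round(2),s['moment'].round(3),s['position'].round(4))
E
python3 snap.py scene:s10 top:t10
python3 -c "
import cv2
im=cv2.imread('pics/s10.png');cv2.imwrite('pics/s10c.png',cv2.resize(im[120:290,200:440],None,fx=3.3,fy=3.3))
im=cv2.imread('pics/t10.png');cv2.imwrite('pics/t10c.png',cv2.resize(im[130:290,250:460],None,fx=3.5,fy=3.5))"
```

```text
[-0.27 -0.63 -0.91] [ 0.095 -0.215 -0.004] [ 0.6543 -0.1013  0.1199]
12.8 [ 0.653  -0.1009  0.1184] [-0.49  0.55 -1.55] 0.1568139626207782
```

View pics/s10c.png

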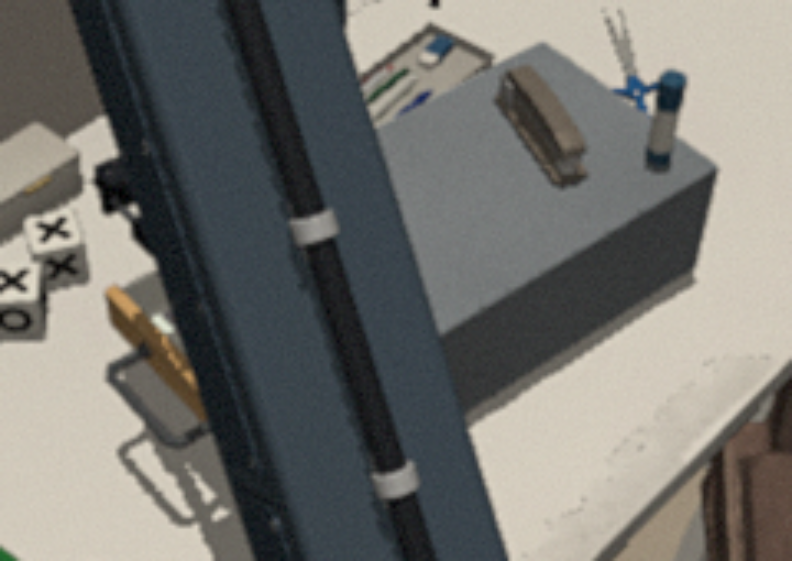

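View pics/t10c.png

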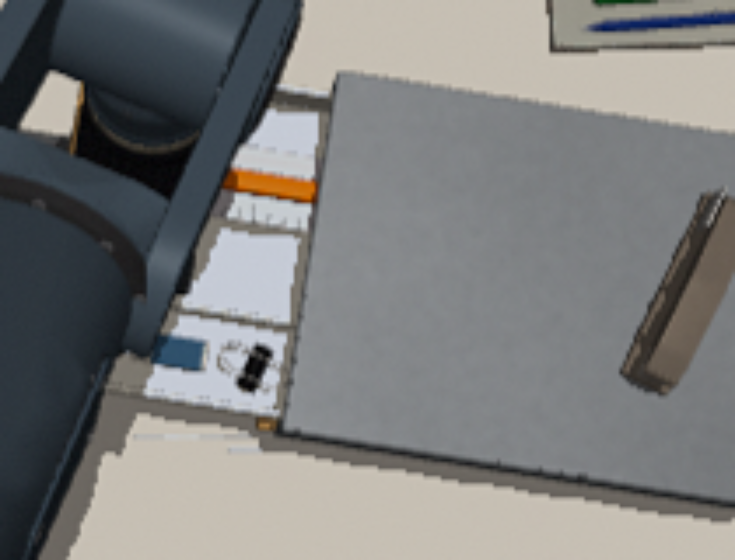

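Request:
{"fn": "apply_moves", "kwargs": {
  "steps": [
    {"x": 0,"y": 0,"z": 6,"spin": 0},
    {"x": 0,"y": 0,"z": 4,"spin": 0},
    {"x": 0,"y": 0,"z": 0,"spin": 0}
  ]
}}

```text
time_s: 13.1
position: [0.6524, -0.1007, 0.1284]
tcp_rot: [[0.991, -0.018, 0.13], [-0.128, 0.06, 0.99], [-0.026, -0.998, 0.057]]
force: [-0.2, -0.1, -2.1]
opening: 0.153
```

Request:
{"fn": "apply_moves", "kwargs": {
  "steps": [
    {"x": 0,"y": 0,"z": 5,"spin": 0},
    {"x": 0,"y": 0,"z": 0,"spin": 0}
  ]
}}

```text
time_s: 13.3
position: [0.6524, -0.1007, 0.1338]
tcp_rot: [[0.991, -0.018, 0.13], [-0.128, 0.06, 0.99], [-0.026, -0.998, 0.057]]
force: [0.1, -1.3, -2.2]
opening: 0.156
```

```bash
python3 snap.py wrist:w11;python3 - <<'E'
from rig import read_state
s=read_state();print(s['force'].round(2),s['moment'].round(3),s['position'].round(4),s['tcp_rot'].round(3))
E
```

```text
13.35 [ 0.652  -0.1006  0.1334] [-0.15  0.19 -1.97] 0.15856437879854826
[-0.15  0.19 -1.97] [ 0.154 -0.126 -0.007] [ 0.652  -0.1006  0.1334] [[ 0.991 -0.019  0.13 ]
 [-0.128  0.06   0.99 ]
 [-0.027 -0.998  0.057]]
```

View pics/w11.png

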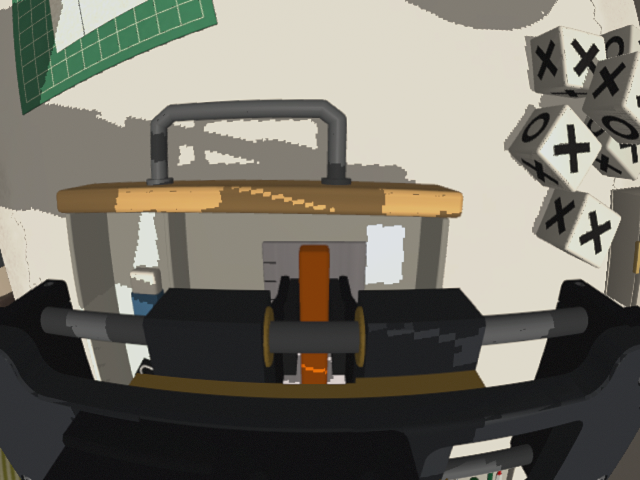

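Run:
```python
from h import *
for n in ['w8','w9','w11']:
    im=cv2.imread(f'pics/{n}.png').astype(int)
    mk=(im[:,:,2]-im[:,:,0]>70)&(im[:,:,2]>100)
    for v in (250,265,278,362,368,374,380):
        x=np.nonzero(mk[v,280:350])[0]
        print(n,v,x.min()+280 if len(x) else None,x.max()+280 if len(x) else None,len(x))
from rig import read_state
s=read_state();R=s['tcp_rot'];p=s['position'];ty=R[:,1];tx=R[:,0]
P=imaging.camera_params('wrist')
# ruler axis dir horizontal-ish: tool z projected, toward front(+)
z=R[:,2].copy();z[2]=0;z/=np.linalg.norm(z)
g=p-np.array([0,0,.0]) # grip ref: rib top about 1.5mm below TCP at grip (.0872 vs .087)
for th in (-3,0,3,6,9,12):
    t=np.radians(th);d=z*np.cos(t)+np.array([0,0,1])*np.sin(t)
    c0=p+np.array([0,0,-.0015])
    out=[]
    for sdist in np.arange(-.15,.03,.0005):
        a=proj('wrist',c0+d*sdist+tx*.007,P);b=proj('wrist',c0+d*sdist-tx*.007,P)
        out.append((sdist,(a[1]+b[1])/2,abs(a[0]-b[0])))
    out=np.array(out)
    r=[]
    for v in (374,380): i=np.argmin(abs(out[:,1]-v));r.append(out[i].round(3))
    print(th,'front24',out[np.argmin(abs(out[:,0]-.024))].round(2),r)
```

```text
w8 250 301 325 25
w8 265 298 327 30
w8 278 298 327 30
w8 362 300 325 26
w8 368 300 325 26
w8 374 300 326 27
w8 380 300 325 26
w9 250 302 326 25
w9 265 299 328 30
w9 278 300 328 29
w9 362 301 326 26
w9 368 301 326 26
w9 374 302 326 25
w9 380 302 326 25
w11 250 304 324 8
w11 265 299 328 30
w11 278 300 328 29
w11 362 302 326 25
w11 368 302 326 25
w11 374 302 326 25
w11 380 302 326 25
-3 front24 [2.0000e-02 2.5091e+02 3.1100e+01] [array([-3.90000e-02,  3.73807e+02,  2.78450e+01]), array([-4.30000e-02,  3.80389e+02,  2.76050e+01])]
0 front24 [2.0000e-02 2.5158e+02 3.1330e+01] [array([-4.10000e-02,  3.74047e+02,  2.74760e+01]), array([-4.5000e-02,  3.8032e+02,  2.7216e+01])]
3 front24 [2.0000e-02 2.5239e+02 3.1560e+01] [array([-4.20000e-02,  3.73939e+02,  2.71050e+01]), array([-4.60000e-02,  3.79896e+02,  2.68260e+01])]
6 front24 [2.0000e-02 2.5337e+02 3.1790e+01] [array([-4.40000e-02,  3.74195e+02,  2.66960e+01]), array([-4.80000e-02,  3.79814e+02,  2.64020e+01])]
9 front24 [2.0000e-02 2.5449e+02 3.2010e+01] [array([-4.60000e-02,  3.74025e+02,  2.62850e+01]), array([-5.10000e-02,  3.79955e+02,  2.59400e+01])]
12 front24 [2.0000e-02 2.5577e+02 3.2240e+01] [array([-4.90000e-02,  3.74059e+02,  2.58340e+01]), array([-5.40000e-02,  3.80193e+02,  2.54390e+01])]
```

Request:
{"fn": "apply_moves", "kwargs": {
  "steps": [
    {"x": 0,"y": 0,"z": 4,"spin": 0},
    {"x": 1,"y": 8,"z": 2,"spin": 0},
    {"x": 2,"y": 15,"z": 3,"spin": 0},
    {"x": 2,"y": 15,"z": 3,"spin": 0},
    {"x": 2,"y": 15,"z": 3,"spin": 0},
    {"x": 0,"y": 0,"z": 0,"spin": 0}
  ]
}}

```text
time_s: 13.95
position: [0.6592, -0.0416, 0.1494]
tcp_rot: [[0.991, -0.02, 0.13], [-0.128, 0.062, 0.99], [-0.028, -0.998, 0.059]]
force: [-0.2, -0.5, -2.1]
opening: 0.158
```

```bash
python3 snap.py wrist:w12 top:t12;python3 - <<'E'
from h import *
im=cv2.imread('pics/t12.png');cv2.imwrite('pics/t12c.png',cv2.resize(im[130:290,230:440],None,fx=3.5,fy=3.5))
im=cv2.imread(f'pics/w12.png').astype(int)
mk=(im[:,:,2]-im[:,:,0]>70)&(im[:,:,2]>100)
for v in (265,362,374,380):
        x=np.nonzero(mk[v,280:350])[0];print(v,len(x))
E
```

```text
14.05 [ 0.659  -0.0437  0.149 ] [-0.21 -0.16 -1.7 ] 0.15059540662191875
265 30
362 26
374 25
380 24
```

View pics/w12.png

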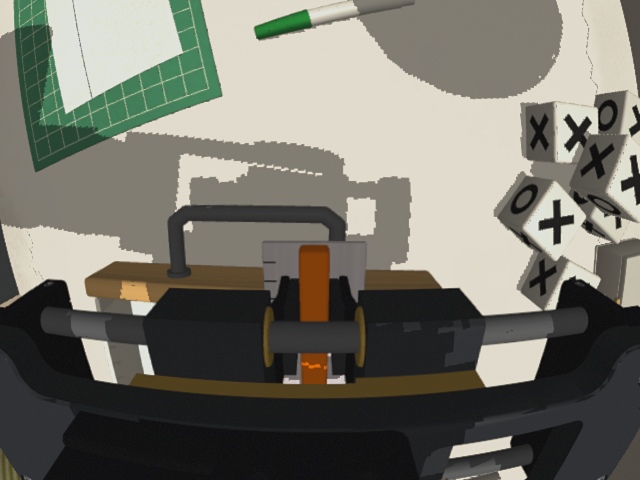

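View pics/t12c.png

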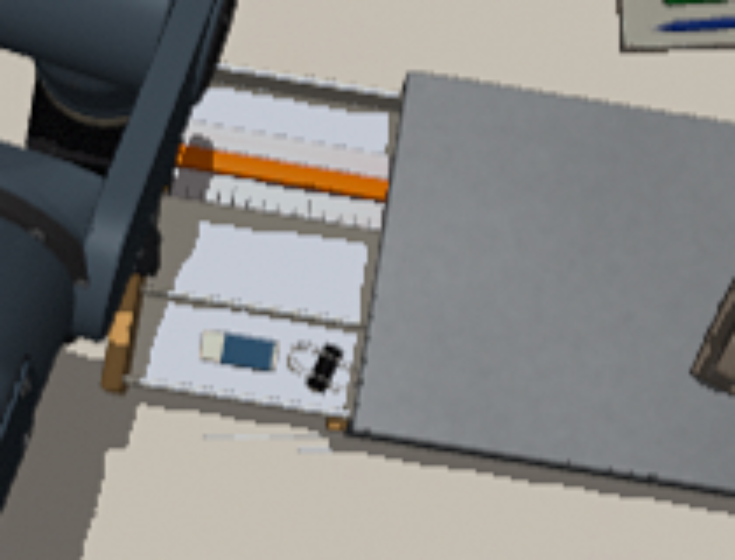

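Request:
{"fn": "apply_moves", "kwargs": {
  "steps": [
    {"x": 2,"y": 15,"z": 3,"spin": 0},
    {"x": 2,"y": 15,"z": 3,"spin": 0},
    {"x": 2,"y": 15,"z": 3,"spin": 0},
    {"x": 2,"y": 15,"z": 3,"spin": 0},
    {"x": 0,"y": 0,"z": 0,"spin": 0}
  ]
}}

```text
time_s: 14.55
position: [0.6674, 0.021, 0.1617]
tcp_rot: [[0.991, -0.021, 0.132], [-0.131, 0.061, 0.99], [-0.028, -0.998, 0.058]]
force: [0.6, -0.0, -2.2]
opening: 0.156
```

```bash
python3 snap.py top:t13 scene:s13;python3 - <<'E'
from h import *
from rig import read_state
print(read_state()['moment'])
im=cv2.imread('pics/t13.png');im2=cv2.imread('pics/s13.png')
a=cv2.resize(im[130:290,230:440],None,fx=2.6,fy=2.6);b=cv2.resize(im2[150:290,200:400],None,fx=2.7,fy=2.7)
cv2.imwrite('pics/t13c.png',a);cv2.imwrite('pics/s13c.png',b)
E
```

```text
14.65 [0.6671 0.019  0.1611] [ 0.7   0.47 -2.14] 0.15795321505302168
[ 0.2235852  -0.10486001 -0.0092538 ]
```

View pics/t13c.png

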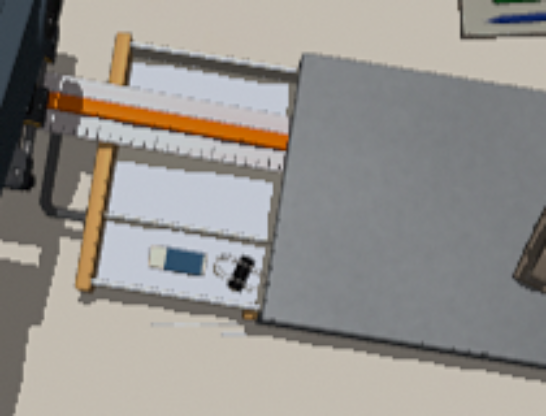

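View pics/s13c.png

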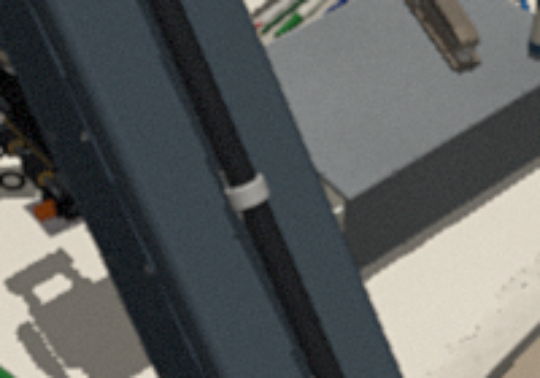

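Request:
{"fn": "apply_moves", "kwargs": {
  "steps": [
    {"x": 2,"y": 15,"z": 3,"spin": 0},
    {"x": 2,"y": 15,"z": 3,"spin": 0},
    {"x": 2,"y": 15,"z": 3,"spin": 0},
    {"x": 1,"y": 15,"z": 3,"spin": 0},
    {"x": 0,"y": 0,"z": 0,"spin": 0}
  ]
}}

```text
time_s: 15.15
position: [0.6747, 0.0832, 0.174]
tcp_rot: [[0.991, -0.021, 0.135], [-0.134, 0.061, 0.989], [-0.029, -0.998, 0.057]]
force: [-0.3, -0.1, -1.7]
opening: 0.154
```

```bash
python3 snap.py top:t14;python3 - <<'E'
from h import *
from rig import read_state
print(read_state()['moment'])
im=cv2.imread('pics/t14.png')
cv2.imwrite('pics/t14c.png',cv2.resize(im[130:290,230:440],None,fx=2.6,fy=2.6))
E
```

```text
15.2 [0.6746 0.0821 0.1738] [ 0.47 -0.34 -1.3 ] 0.1550820373149123
[ 0.09354543 -0.11616526  0.00275789]
```

View pics/t14c.png

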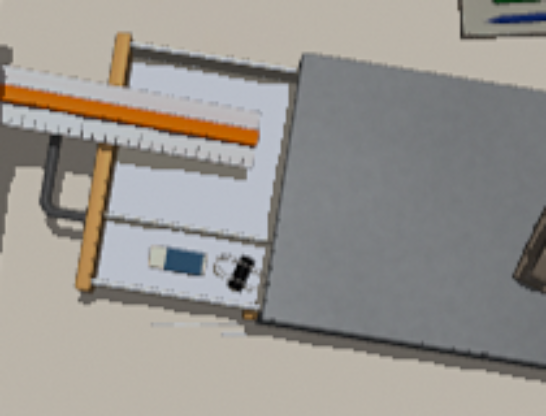

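Request:
{"fn": "apply_moves", "kwargs": {
  "steps": [
    {"x": 0,"y": 2,"z": 15,"spin": 0},
    {"x": 0,"y": 2,"z": 15,"spin": 0},
    {"x": -15,"y": 5,"z": 15,"spin": 0},
    {"x": -20,"y": 10,"z": 15,"spin": 0},
    {"x": -20,"y": 15,"z": 10,"spin": 0},
    {"x": -20,"y": 20,"z": 0,"spin": 0},
    {"x": -20,"y": 20,"z": 0,"spin": 0},
    {"x": -20,"y": 20,"z": 0,"spin": 0},
    {"x": -20,"y": 20,"z": 0,"spin": 0},
    {"x": -20,"y": 20,"z": 0,"spin": 0},
    {"x": 0,"y": 0,"z": 0,"spin": 0}
  ]
}}

```text
time_s: 16.3
position: [0.5171, 0.2135, 0.2578]
tcp_rot: [[0.989, -0.008, 0.146], [-0.145, 0.058, 0.988], [-0.016, -0.998, 0.056]]
force: [0.6, -1.1, -1.9]
opening: 0.16
```

```bash
python3 snap.py top:t15 scene:s15
```

```text
16.4 [0.5206 0.2118 0.258 ] [ 1.39  0.51 -1.64] 0.1575268057406377
```

View pics/t15.png

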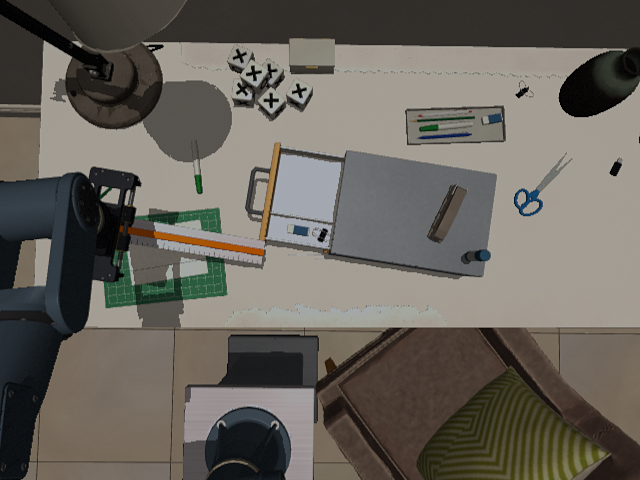

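View pics/s15.png

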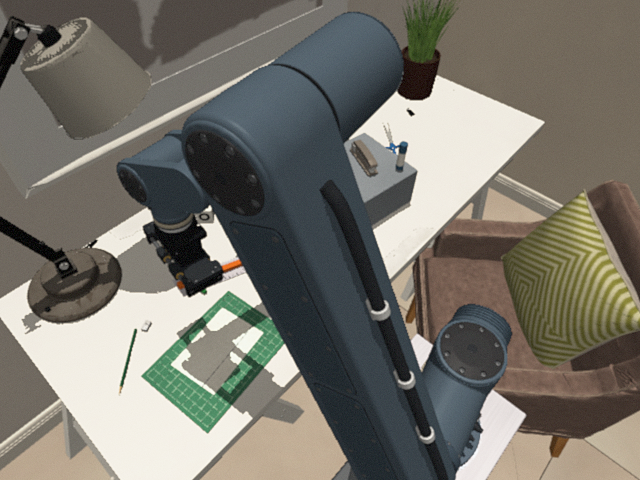

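Request:
{"fn": "apply_moves", "kwargs": {
  "steps": [
    {"x": -8,"y": 20,"z": 0,"spin": 0},
    {"x": -8,"y": 30,"z": 0,"spin": 0},
    {"x": -8,"y": 30,"z": 0,"spin": 0},
    {"x": -8,"y": 30,"z": 0,"spin": 0},
    {"x": -5,"y": 20,"z": 0,"spin": 0},
    {"x": 0,"y": 0,"z": 0,"spin": 0}
  ]
}}

```text
time_s: 17.0
position: [0.4931, 0.34, 0.2619]
tcp_rot: [[0.987, 0.01, 0.159], [-0.159, 0.056, 0.986], [0.001, -0.998, 0.057]]
force: [-0.4, -1.1, -1.8]
opening: 0.157
```

Request:
{"fn": "apply_moves", "kwargs": {
  "steps": [
    {"x": 0,"y": 0,"z": -20,"spin": 0},
    {"x": 0,"y": 0,"z": -20,"spin": 0},
    {"x": 0,"y": 0,"z": -20,"spin": 0},
    {"x": 0,"y": 0,"z": -20,"spin": 0},
    {"x": 0,"y": 0,"z": -20,"spin": 0},
    {"x": 0,"y": 0,"z": 0,"spin": 0}
  ]
}}

```text
time_s: 17.6
position: [0.5038, 0.3328, 0.162]
tcp_rot: [[0.986, 0.023, 0.165], [-0.166, 0.054, 0.985], [0.014, -0.998, 0.057]]
force: [-0.1, -0.9, -2.4]
opening: 0.155
```

Request:
{"fn": "apply_moves", "kwargs": {
  "steps": [
    {"x": -8,"y": 7,"z": 0,"spin": 0},
    {"x": -10,"y": 7,"z": 0,"spin": 0},
    {"x": 0,"y": 0,"z": -20,"spin": 0},
    {"x": 0,"y": 0,"z": -20,"spin": 0},
    {"x": 0,"y": 0,"z": -20,"spin": 0},
    {"x": 0,"y": 0,"z": -15,"spin": 0},
    {"x": 0,"y": 0,"z": 0,"spin": 0}
  ]
}}

```text
time_s: 18.3
position: [0.4904, 0.3516, 0.096]
tcp_rot: [[0.986, 0.043, 0.163], [-0.165, 0.062, 0.984], [0.032, -0.997, 0.068]]
force: [-0.4, -1.3, -0.4]
opening: 0.153
```

```bash
python3 snap.py top:t16 scene:s16; python3 -c "
import cv2
a=cv2.imread('pics/t16.png');b=cv2.imread('pics/s16.png')
cv2.imwrite('pics/t16c.png',cv2.resize(a[150:330,40:300],None,fx=3,fy=3))
cv2.imwrite('pics/s16c.png',cv2.resize(b[150:450,100:340],None,fx=1.9,fy=1.9))"
```

```text
18.4 [0.4914 0.3518 0.0974] [ 0.04 -0.52 -0.85] 0.15530309772436374
```

View pics/t16c.png

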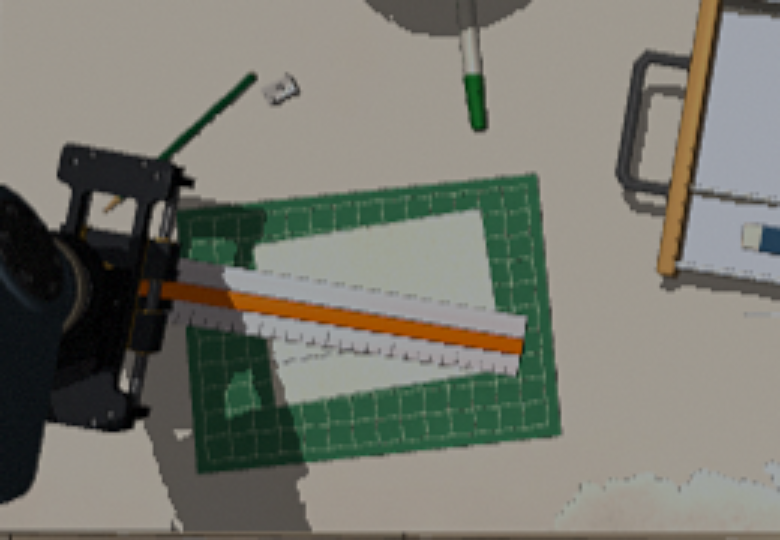

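View pics/s16c.png

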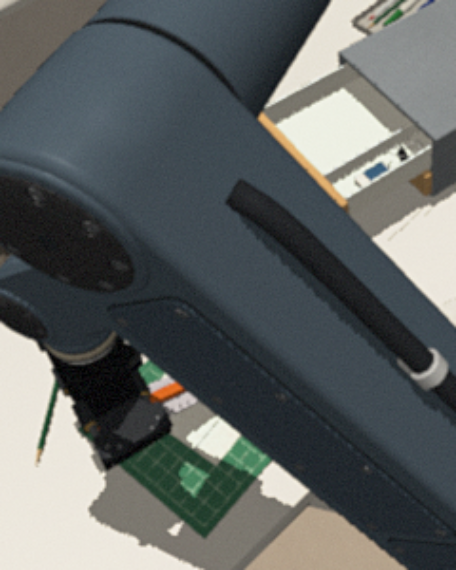

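Request:
{"fn": "apply_moves", "kwargs": {
  "steps": [
    {"x": -4,"y": -4,"z": -10,"spin": 0},
    {"x": -2,"y": -2,"z": -12,"spin": 0},
    {"x": 0,"y": 0,"z": -12,"spin": 0},
    {"x": 0,"y": 0,"z": -12,"spin": 0},
    {"x": 0,"y": 0,"z": 0,"spin": 0}
  ]
}}

```text
time_s: 18.9
position: [0.4882, 0.3479, 0.0542]
tcp_rot: [[0.985, 0.057, 0.161], [-0.165, 0.068, 0.984], [0.045, -0.996, 0.077]]
force: [-0.2, -0.8, -0.3]
opening: 0.156
```

Request:
{"fn": "apply_moves", "kwargs": {
  "steps": [
    {"x": 0,"y": 0,"z": -10,"spin": 0},
    {"x": 0,"y": 0,"z": -10,"spin": 0},
    {"x": 0,"y": 0,"z": -7,"spin": 0},
    {"x": 0,"y": 0,"z": 0,"spin": 0}
  ]
}}

```text
time_s: 19.3
position: [0.4888, 0.3481, 0.0247]
tcp_rot: [[0.985, 0.057, 0.161], [-0.165, 0.069, 0.984], [0.045, -0.996, 0.077]]
force: [0.9, -0.1, -0.2]
opening: 0.155
```

```bash
python3 snap.py wrist:w17 top:t17; python3 -c "
import cv2
a=cv2.imread('pics/t17.png')
cv2.imwrite('pics/t17c.png',cv2.resize(a[150:330,40:300],None,fx=3,fy=3))"
```

```text
19.4 [0.489  0.3481 0.0255] [-0.89 -0.49 -1.01] 0.15659758489109987
```

View pics/w17.png

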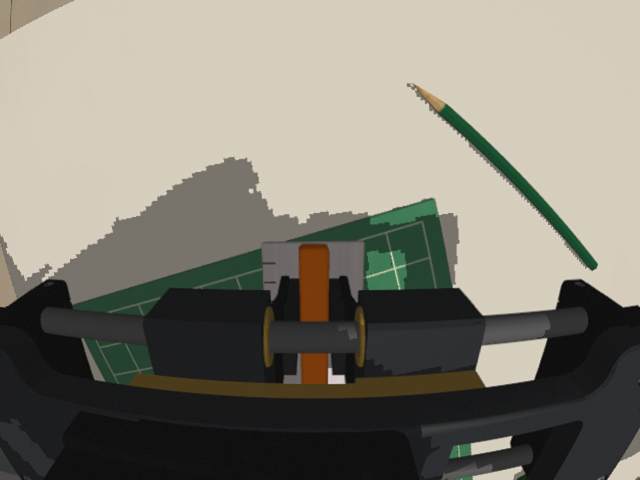

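View pics/t17c.png

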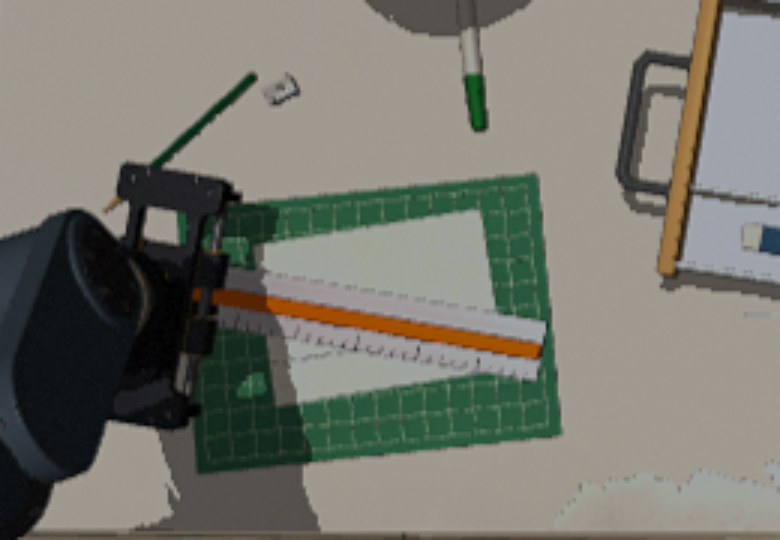

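Request:
{"fn": "apply_moves", "kwargs": {
  "steps": [
    {"x": 0,"y": 0,"z": -3,"spin": 0},
    {"x": 0,"y": 0,"z": 0,"spin": 0}
  ]
}}

```text
time_s: 19.6
position: [0.4892, 0.3481, 0.0228]
tcp_rot: [[0.985, 0.058, 0.161], [-0.165, 0.069, 0.984], [0.046, -0.996, 0.078]]
force: [-0.1, -0.1, 0.1]
opening: 0.155
```

Request:
{"fn": "apply_moves", "kwargs": {
  "steps": [
    {"x": 0,"y": 0,"z": 0,"spin": 0},
    {"x": 0,"y": 0,"z": 0,"spin": 0},
    {"x": 0,"y": 0,"z": 0,"spin": 0},
    {"x": 0,"y": 0,"z": 12,"spin": 0},
    {"x": 0,"y": 0,"z": 15,"spin": 0},
    {"x": 0,"y": 0,"z": 15,"spin": 0},
    {"x": 0,"y": 0,"z": 15,"spin": 0},
    {"x": 0,"y": 0,"z": 0,"spin": 0}
  ],
  "grip": 34
}}

```text
time_s: 20.4
position: [0.4901, 0.3485, 0.0857]
tcp_rot: [[0.985, 0.062, 0.162], [-0.166, 0.071, 0.984], [0.049, -0.996, 0.08]]
force: [0.4, 0.8, 0.3]
opening: 0.389
```

Request:
{"fn": "apply_moves", "kwargs": {
  "steps": [
    {"x": -3,"y": -25,"z": 0,"spin": 0},
    {"x": -3,"y": -25,"z": 0,"spin": 0},
    {"x": -3,"y": -25,"z": 0,"spin": 0},
    {"x": -3,"y": -25,"z": 0,"spin": 0},
    {"x": -3,"y": -20,"z": 10,"spin": 0},
    {"x": 0,"y": 0,"z": 0,"spin": 0}
  ]
}}

```text
time_s: 21.0
position: [0.4747, 0.2261, 0.0974]
tcp_rot: [[0.985, 0.066, 0.159], [-0.164, 0.073, 0.984], [0.053, -0.995, 0.083]]
force: [0.9, -0.0, 0.0]
opening: 0.394
```

Request:
{"fn": "apply_moves", "kwargs": {
  "steps": [
    {"x": 20,"y": 0,"z": 0,"spin": 0},
    {"x": 20,"y": 0,"z": 0,"spin": 0},
    {"x": 20,"y": 0,"z": 0,"spin": 0},
    {"x": 0,"y": 0,"z": 0,"spin": 0},
    {"x": 0,"y": 0,"z": 0,"spin": 0}
  ]
}}

```text
time_s: 21.5
position: [0.5346, 0.2278, 0.0963]
tcp_rot: [[0.985, 0.063, 0.16], [-0.165, 0.074, 0.984], [0.05, -0.995, 0.083]]
force: [-0.1, 0.3, 0.2]
opening: 0.388
```

Request:
{"fn": "apply_moves", "kwargs": {
  "steps": [
    {"x": -20,"y": 0,"z": 0,"spin": 0},
    {"x": 0,"y": 0,"z": 0,"spin": 0},
    {"x": -20,"y": 0,"z": 0,"spin": 0},
    {"x": 0,"y": 0,"z": 0,"spin": 0}
  ]
}}

```text
time_s: 21.9
position: [0.4903, 0.229, 0.0953]
tcp_rot: [[0.986, 0.059, 0.159], [-0.163, 0.073, 0.984], [0.047, -0.996, 0.082]]
force: [-1.2, -0.5, 0.1]
opening: 0.393
```

Request:
{"fn": "apply_moves", "kwargs": {
  "steps": [
    {"x": 45,"y": 0,"z": 0,"spin": 0},
    {"x": 45,"y": 0,"z": 0,"spin": 0},
    {"x": 0,"y": 0,"z": 0,"spin": 0},
    {"x": 0,"y": 0,"z": 0,"spin": 0}
  ]
}}

```text
time_s: 22.3
position: [0.5836, 0.2299, 0.0956]
tcp_rot: [[0.986, 0.061, 0.157], [-0.161, 0.073, 0.984], [0.048, -0.995, 0.082]]
force: [-1.0, -0.7, 0.3]
opening: 0.391
```

Request:
{"fn": "apply_moves", "kwargs": {
  "steps": [
    {"x": -45,"y": 0,"z": 0,"spin": 0},
    {"x": 0,"y": 0,"z": 0,"spin": 0},
    {"x": -45,"y": 0,"z": 0,"spin": 0},
    {"x": 0,"y": 0,"z": 0,"spin": 0}
  ]
}}

```text
time_s: 22.7
position: [0.4907, 0.2287, 0.0933]
tcp_rot: [[0.986, 0.048, 0.158], [-0.161, 0.071, 0.984], [0.036, -0.996, 0.078]]
force: [-0.5, -0.1, -0.4]
opening: 0.392
```

Request:
{"fn": "apply_moves", "kwargs": {
  "steps": [
    {"x": 45,"y": 0,"z": 0,"spin": 0},
    {"x": 45,"y": 0,"z": 0,"spin": 0},
    {"x": 0,"y": 0,"z": 0,"spin": 0},
    {"x": 0,"y": 0,"z": 0,"spin": 0},
    {"x": -45,"y": 0,"z": 0,"spin": 0},
    {"x": 0,"y": 0,"z": 0,"spin": 0},
    {"x": -45,"y": 0,"z": 0,"spin": 0},
    {"x": 0,"y": 0,"z": 0,"spin": 0}
  ]
}}

```text
time_s: 23.5
position: [0.479, 0.2277, 0.0902]
tcp_rot: [[0.988, 0.017, 0.154], [-0.155, 0.065, 0.986], [0.007, -0.998, 0.067]]
force: [0.1, 0.2, 0.0]
opening: 0.386
```

Request:
{"fn": "apply_moves", "kwargs": {
  "steps": [
    {"x": 45,"y": 0,"z": 0,"spin": 0},
    {"x": 45,"y": 0,"z": 0,"spin": 0},
    {"x": 0,"y": 0,"z": 0,"spin": 0},
    {"x": 0,"y": 0,"z": 0,"spin": 0},
    {"x": -45,"y": 0,"z": 0,"spin": 0},
    {"x": 0,"y": 0,"z": 0,"spin": 0},
    {"x": -45,"y": 0,"z": 0,"spin": 0},
    {"x": 0,"y": 0,"z": 0,"spin": 0}
  ]
}}

```text
time_s: 24.3
position: [0.4627, 0.2264, 0.087]
tcp_rot: [[0.989, -0.022, 0.149], [-0.148, 0.059, 0.987], [-0.03, -0.998, 0.055]]
force: [0.1, -0.2, 0.0]
opening: 0.392
```

```bash
python3 snap.py wrist:w18 top:t18
python3 - <<'E'
from h import *
from rig import spotter
a=cv2.imread('pics/t18.png')
cv2.imwrite('pics/t18c.png',cv2.resize(a[150:330,40:300],None,fx=3,fy=3))
im=cv2.imread('pics/w18.png').astype(int)
mk=(im[:,:,2]-im[:,:,0]>70)&(im[:,:,2]>100)
for v in range(100,390,30):
    x=np.nonzero(mk[v])[0]
    if len(x): print(v,x.min(),x.max(),atz('wrist',x.mean(),v,.019).round(4))
E
```

```text
24.4 [0.4721 0.2274 0.0885] [ 0.17 -0.54  0.66] 0.39501690850942994
100 320 341 [0.4961 0.3253 0.019 ]
130 320 341 [0.4933 0.3069 0.019 ]
160 319 340 [0.4901 0.2887 0.019 ]
190 319 340 [0.4874 0.2704 0.019 ]
220 319 339 [0.4844 0.2519 0.019 ]
250 318 338 [0.4811 0.2328 0.019 ]
280 317 337 [0.4777 0.2128 0.019 ]
310 317 336 [0.4744 0.1917 0.019 ]
340 220 408 [0.4782 0.1678 0.019 ]
370 316 334 [0.4669 0.1441 0.019 ]
```

View pics/w18.png

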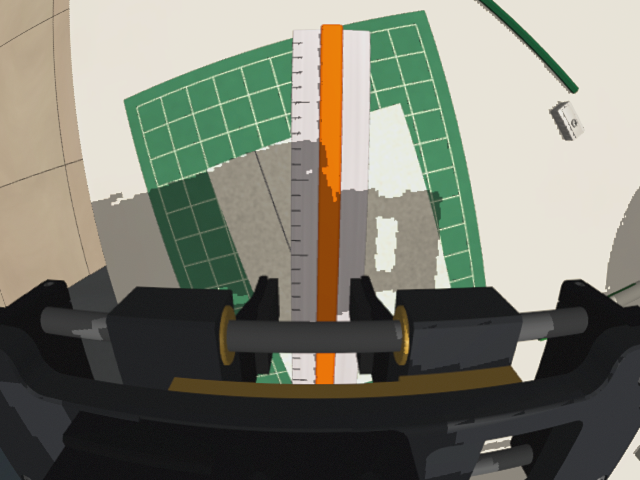

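View pics/t18c.png

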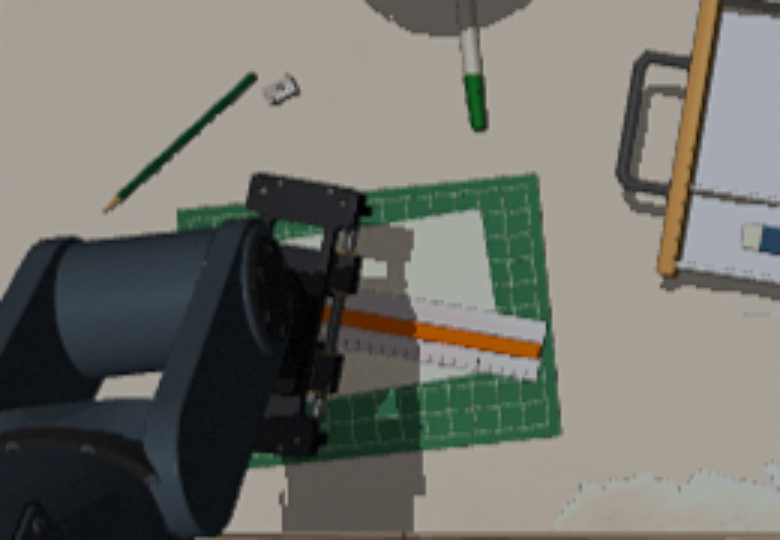

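Run:
```python
from h import *
f=atz('wrist',332,27,.019);r=atz('top',40+543/3,150+350/3,.019)
print(f,r,(f+r)/2,np.linalg.norm(f-r))
from rig import read_state
s=read_state();print(s['position'],s['tcp_rot'].round(3))
print(proj('wrist',s['position']))
```

```text
[0.50425175 0.37234052 0.019     ] [0.44548745 0.07369737 0.019     ] [0.4748696  0.22301895 0.019     ] 0.3043697924723166
[0.47210584 0.22742614 0.08846047] [[ 0.989 -0.006  0.15 ]
 [-0.149  0.061  0.987]
 [-0.016 -0.998  0.06 ]]
[313.48081524 302.49109015]
```

Run:
```python
from h import *
from rig import read_state
P=imaging.camera_params('wrist');s=read_state()
rgb=imaging.capture('wrist');im=rgb[:,:,::-1].astype(int);cv2.imwrite('pics/w19.png',rgb[:,:,::-1])
print(s['position'],read_state()['position'],s['tcp_rot'].round(3).tolist())
mk=(im[:,:,2]-im[:,:,0]>70)&(im[:,:,2]>100)
for v in range(100,390,30):
    x=np.nonzero(mk[v,280:360])[0]+280
    if len(x): print(v,x.min(),x.max(),atz('wrist',x.mean(),v,.019,P).round(4))
```

```text
[0.47210584 0.22742614 0.08846047] [0.47410981 0.2275741  0.08872545] [[0.989, -0.006, 0.15], [-0.149, 0.061, 0.987], [-0.016, -0.998, 0.06]]
100 303 324 [0.4859 0.3268 0.019 ]
130 303 324 [0.4831 0.3084 0.019 ]
160 303 324 [0.4804 0.2901 0.019 ]
190 303 323 [0.4774 0.2719 0.019 ]
220 302 322 [0.4739 0.2534 0.019 ]
250 302 322 [0.4711 0.2342 0.019 ]
280 302 321 [0.4677 0.2143 0.019 ]
310 302 321 [0.4645 0.1931 0.019 ]
370 302 320 [0.4569 0.1455 0.019 ]
```

Request:
{"fn": "apply_moves", "kwargs": {
  "steps": [
    {"x": -4,"y": -4,"z": -10,"spin": -0.01},
    {"x": 0,"y": 0,"z": 0,"spin": 0},
    {"x": 0,"y": 0,"z": -12,"spin": 0},
    {"x": 0,"y": 0,"z": -12,"spin": 0},
    {"x": 0,"y": 0,"z": 0,"spin": 0},
    {"x": 0,"y": 0,"z": 0,"spin": 0}
  ]
}}

```text
time_s: 25.05
position: [0.4746, 0.2244, 0.0535]
tcp_rot: [[0.987, 0.002, 0.16], [-0.16, 0.063, 0.985], [-0.008, -0.998, 0.063]]
force: [-0.6, 0.9, -0.2]
opening: 0.393
```

Run:
```python
from h import *
from rig import read_state
P=imaging.camera_params('wrist');s=read_state()
rgb=imaging.capture('wrist');im=rgb[:,:,::-1].astype(int);cv2.imwrite('pics/w20.png',rgb[:,:,::-1])
print(s['position'],read_state()['position'],s['tcp_rot'].round(3).tolist())
mk=(im[:,:,2]-im[:,:,0]>70)&(im[:,:,2]>100)
for v in range(100,390,30):
    x=np.nonzero(mk[v,280:360])[0]+280
    if len(x): print(v,x.min(),x.max(),atz('wrist',x.mean(),v,.019,P).round(4))
```

```text
[0.47459924 0.22439281 0.05345657] [0.47449572 0.22435435 0.05349757] [[0.987, 0.002, 0.16], [-0.16, 0.063, 0.985], [-0.008, -0.998, 0.063]]
100 292 317 [0.4849 0.3194 0.019 ]
130 292 317 [0.4824 0.3038 0.019 ]
160 292 317 [0.4799 0.2884 0.019 ]
190 292 316 [0.4771 0.2729 0.019 ]
220 292 317 [0.4748 0.2572 0.019 ]
250 293 316 [0.4721 0.241  0.019 ]
280 293 316 [0.4693 0.2241 0.019 ]
310 294 316 [0.4666 0.2062 0.019 ]
370 295 316 [0.46  0.166 0.019]
```

Request:
{"fn": "apply_moves", "kwargs": {
  "steps": [
    {"x": -5,"y": -1,"z": 0,"spin": 0},
    {"x": 0,"y": 0,"z": 0,"spin": 0},
    {"x": 0,"y": 0,"z": -10,"spin": 0},
    {"x": 0,"y": 0,"z": -10,"spin": 0},
    {"x": 0,"y": 0,"z": -9,"spin": 0},
    {"x": 0,"y": 0,"z": 0,"spin": 0}
  ]
}}

```text
time_s: 25.7
position: [0.4695, 0.2234, 0.0227]
tcp_rot: [[0.987, 0.004, 0.16], [-0.16, 0.063, 0.985], [-0.006, -0.998, 0.063]]
force: [-0.5, 0.6, -0.4]
opening: 0.395
```

```bash
python3 snap.py wrist:w21
```

```text
25.75 [0.4696 0.2235 0.0231] [0.31 0.44 0.34] 0.39272995793863896
```

View pics/w21.png

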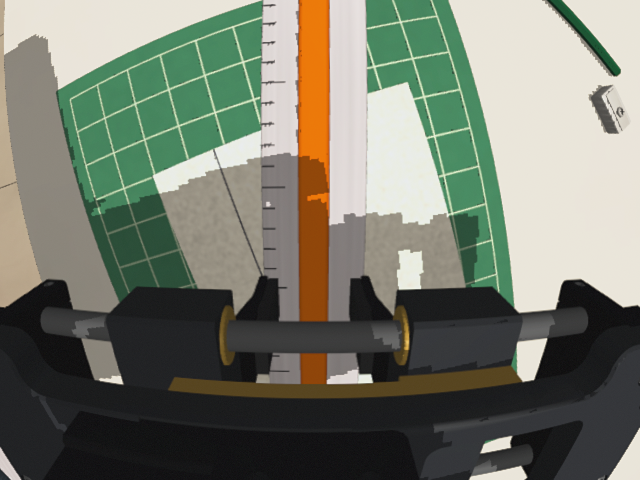

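Centred on the rib (px 314), roll level. Down 3 more, grip, lift.

Request:
{"fn": "apply_moves", "kwargs": {
  "steps": [
    {"x": 0,"y": 0,"z": -3,"spin": 0},
    {"x": 0,"y": 0,"z": 0,"spin": 0}
  ]
}}

```text
time_s: 25.95
position: [0.4698, 0.2235, 0.0197]
tcp_rot: [[0.987, 0.004, 0.16], [-0.16, 0.063, 0.985], [-0.006, -0.998, 0.063]]
force: [0.5, -0.2, -1.2]
opening: 0.39
```

Request:
{"fn": "apply_moves", "kwargs": {
  "steps": [
    {"x": 0,"y": 0,"z": 0,"spin": 0},
    {"x": 0,"y": 0,"z": 0,"spin": 0},
    {"x": 0,"y": 0,"z": 0,"spin": 0},
    {"x": 0,"y": 0,"z": 0,"spin": 0},
    {"x": 0,"y": 0,"z": 0,"spin": 0}
  ],
  "grip": 0
}}

```text
time_s: 26.45
position: [0.4701, 0.2236, 0.0202]
tcp_rot: [[0.987, 0.005, 0.159], [-0.159, 0.064, 0.985], [-0.005, -0.998, 0.064]]
force: [0.5, -0.0, -2.3]
opening: 0.155
```

Request:
{"fn": "apply_moves", "kwargs": {
  "steps": [
    {"x": 0,"y": 0,"z": 10,"spin": 0},
    {"x": 0,"y": 0,"z": 15,"spin": 0},
    {"x": 0,"y": 0,"z": 15,"spin": 0},
    {"x": 0,"y": 0,"z": 20,"spin": 0},
    {"x": 0,"y": 0,"z": 20,"spin": 0},
    {"x": 0,"y": 0,"z": 20,"spin": 0},
    {"x": 0,"y": 0,"z": 20,"spin": 0},
    {"x": 0,"y": 0,"z": 20,"spin": 0},
    {"x": 0,"y": 0,"z": 10,"spin": 0},
    {"x": 0,"y": 0,"z": 0,"spin": 0},
    {"x": 0,"y": 0,"z": 0,"spin": 0}
  ]
}}

```text
time_s: 27.55
position: [0.466, 0.2225, 0.1795]
tcp_rot: [[0.987, 0.002, 0.16], [-0.159, 0.062, 0.985], [-0.008, -0.998, 0.061]]
force: [0.0, -1.0, -1.9]
opening: 0.156
```

```bash
python3 snap.py wrist:w22 top:t22 scene:s22
```

```text
27.7 [0.4658 0.2225 0.1787] [ 0.27 -0.16 -2.06] 0.15370160670170321
```

View pics/w22.png

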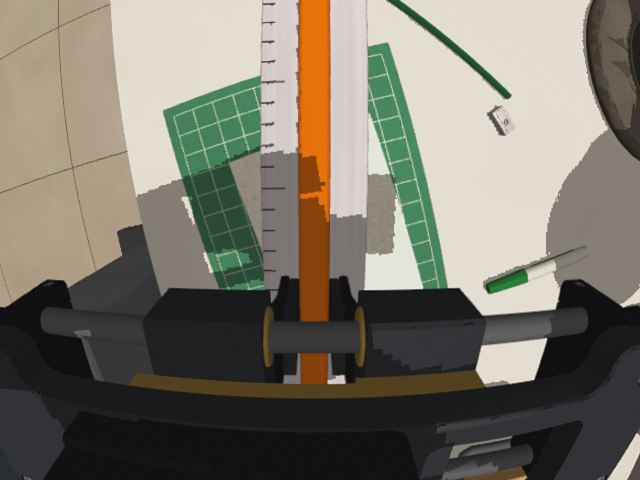

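View pics/t22.png

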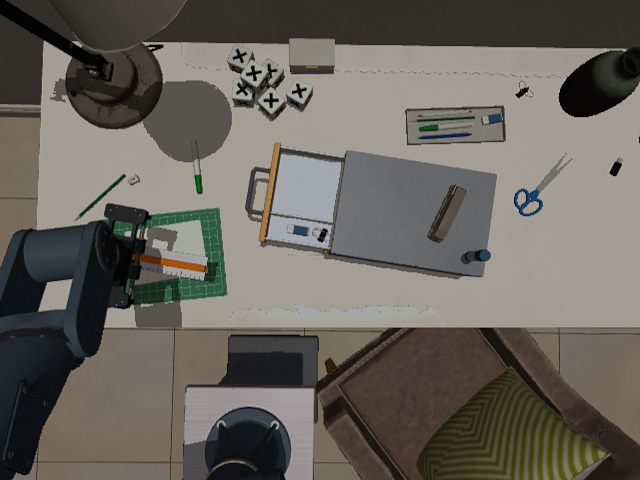

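View pics/s22.png

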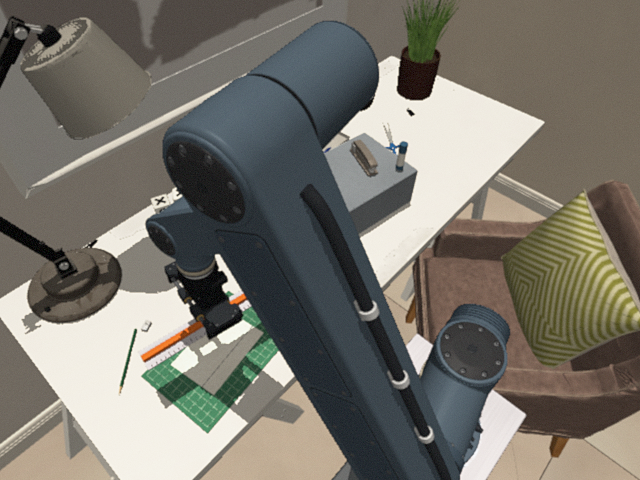

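```bash
python3 - <<'E'
from h import *
for n in ('w21','w22'):
    im=cv2.imread(f'pics/{n}.png').astype(int);mk=(im[:,:,2]-im[:,:,0]>70)&(im[:,:,2]>90)
    for v in (5,60,120,240,265,375):
        x=np.nonzero(mk[v,285:345])[0]+285;print(n,v,x.min(),x.max(),len(x))
# rear end of ruler in top vs level prediction; drawer panel
from rig import read_state
s=read_state();p=s['position'];z=s['tcp_rot'][:,2].copy();z[2]=0;z/=np.linalg.norm(z)
for th in(-3,0,3):
    d=z*np.cos(np.radians(th))+np.array([0,0,np.sin(np.radians(th))])
    e=p+[0,0,-.0015]
    print(th,'rear',proj('top',e-d*.15),'front scene',proj('scene',e+d*.15), 'front wrist', proj('wrist',e+d*.12))
E
python3 -c "
import cv2
a=cv2.imread('pics/s22.png')
cv2.imwrite('pics/s22c.png',cv2.resize(a[270:400,120:280],None,fx=4.8,fy=4.5))"
```

```text
w21 5 299 328 30
w21 60 298 328 31
w21 120 298 328 31
w21 240 299 328 30
w21 265 299 327 29
w21 375 301 325 25
w22 5 299 329 31
w22 60 299 329 31
w22 120 299 329 31
w22 240 299 328 30
w22 265 300 328 29
w22 375 301 326 26
-3 rear [204.49319406 268.65745727] front scene [143.08057732 358.70473077] front wrist [314.07262241  40.08398031]
0 rear [205.47879269 268.64720471] front scene [141.94766012 357.02881866] front wrist [313.95431274  35.58339604]
3 rear [206.25664935 268.60363589] front scene [140.99248916 355.21501703] front wrist [313.82532098  31.46630159]
```

View pics/s22c.png

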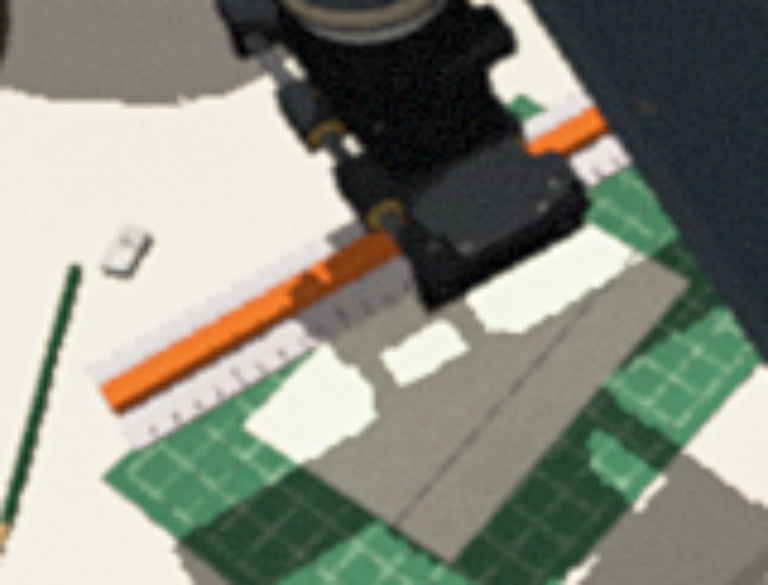

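Run:
```python
from h import *
import cv2
a=cv2.imread('pics/t5.png').astype(int);b=cv2.imread('pics/t22.png').astype(int)
for im in (a,b):
    mk=(im[:,:,2]-im[:,:,0]>60);mk[:,:255]=0;mk[:,285:]=0;mk[:215]=0;mk[245:]=0
    ys,xs=np.nonzero(mk);print(xs.mean(),ys.mean(),len(xs))
m=np.abs(a-b).sum(2)[180:270,425:495];print('stapler/glue diff',m.max(),(m>60).sum())
from rig import job
print(job.hand_in())
```

```text
263.07142857142856 228.75714285714287 140
263.32666666666665 227.73333333333332 150
stapler/glue diff 88 512
the job is handed in; nothing more can be done
None
```

```bash
python3 -c "
import cv2,numpy as np
L=[cv2.resize(cv2.imread(f'pics/{n}.png')[140:290,400:500],None,fx=2.6,fy=3) for n in ('top0','t5','t22')]
cv2.imwrite('pics/cmp.png',np.hstack(L))"
```

```text
(no output)
```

View pics/cmp.png

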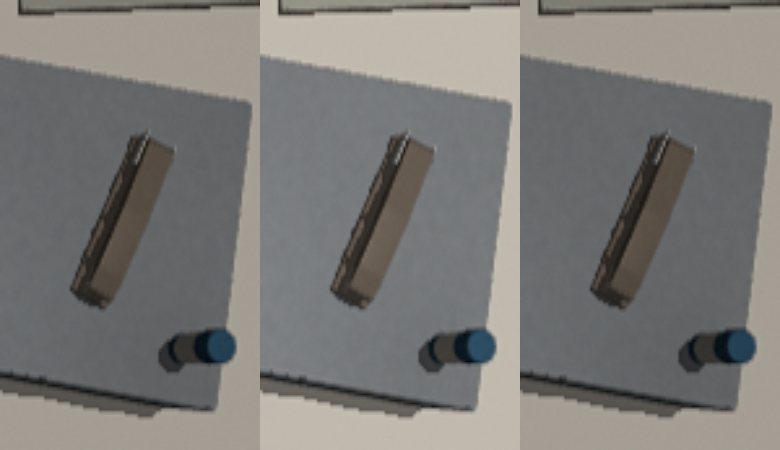

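The job is handed in at about 28 s. The arm is holding the ruler level over the middle of the cutting mat, its underside about 16 cm above it.

- **Drawer:** I gripped the handle and pulled it about 150 mm to the stop, where the force rose to about 11 N. A later top picture shows it still fully open.
- **Ruler out:** I gripped the rib about 24 mm from the front end and lifted. The ruler pivoted in the grip to roughly 7–10°, and I drew it out front end first along that slant. The force readings stayed near the 2 N seen just before the pull, so I saw no sign of forcing it against the unit.
- **Extra step on the mat:** Held by its end, the ruler hung at a slant. I laid it on the mat, let go for a few seconds, gripped it again at its middle and lifted it.

**Last checks:**
- **Level:** The picture matches a level ruler to about 1–2°.
- **Position:** The tool is at (0.466, 0.2225). I measured the mat centre at (0.466, 0.222).
- **Stapler and glue stick:** The raw pixel comparison flagged differences. Viewing the before and after pictures side by side, after handing in, showed both unmoved and only the picture brightness changed.

**What was off:** The tool tilted by several degrees on downward moves. I removed the sideways part before the final grip. About 3.5° of forward lean remains in the gripper, but the ruler itself is level.

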